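# Reassemble the washed tablet feeder

## Robot

A 6-joint arm with a two-finger parallel gripper is mounted at the origin on a cart in front of the work surface, level with it; the furniture and walls round the work are solid. World frame = base frame: x ahead of the robot, y to its left, z up, the work surface at z = 0. Lengths are in mm, angles in rad, forces in N, time in s.
With the tool pointing down it reaches from about 275 to 825 mm from the base axis. Payload 4.9 kg.
Tool frame: the origin (TCP) lies midway between the tips of the shut fingers; the grasp point (between the pads) lies grip_depth behind it (grip_depth is the distance from the TCP to the grasp point, in mm); z points along the fingers, y is the line along which they close (so a half turn about z gives the same grasp; the last joint's range is limited). The gripper opens to 85 mm and grips with 20 to 120 N. Pads are 22 mm wide; open, the fingers measure 114 mm over their backs; the gripper's body (76 mm by 85 mm) begins 54 mm behind the grasp point. The pads swing forward as they close: fully open they stand 13 mm farther back than shut.
Start: joints at [0.994, 0.326, -0.193, 1.052, 0, 1.437], TCP at [235.656, 496.976, 231.281] pointing down, gripper open.
Joint ranges: [-2.65, 2.65], [-0.97, 1.79], [-1.3, 1.35], [-1.93, 2.1], [-1.47, 1.37], [-3.14, 3.14]. Speed limits (rad/s): [2.57, 2.57, 3.14, 3.14, 3.14, 3.14].

## Interface

Orientations are given as a unit quaternion [w, x, y, z].
In Python, from cell import sense, get_image, camera_info, close_job, grip_depth gives the robot as it stands.
- The arm moves only by the shell command python3 -m crank 'ROWS' [FORCE]. ROWS is JSON, a list that holds one entry, the list of rows, each a list of 7 numbers: the turn, a rotation vector about the world's x, y, z in degrees, then the shift along the world's x, y, z in mm, then the opening, from 0 (shut) to 1 (fully open). A call has 1 to 8 rows; each row is the pose to reach, as a shift and turn from the pose commanded when the call began; what a row does not reach only later rows make up. A row lasts 1/12 s, in which the tool goes at most 41.7 mm and 7.16 degrees, less where a joint would pass 70% of its speed; a pose out of reach is approached as far as the arm can. A call with a gripper value outside its range is refused whole. The fingers move at their own pace and stop on an object; FORCE is the grip in N (left out, the last holds). Time passes only in rows, so rows that repeat a pose let the fingers close. It gives the time, the measured TCP pose, the force, the opening and the grip force at its end, in the units of the state.
- sense(): the state, without advancing time (a new reading comes with each control period).
- get_image(name): name is "side" or "top"; returns the picture (420x560x3 uint8, red, green, blue); there is no depth.
- camera_info(name): a dict with "mtx" (3x3 intrinsics, pixels), "origin" and "rotation" of the camera in the world. Camera axes: x right, y down, z forward; pixel columns grow to the right and rows downward; lengths in mm; the calibration is good to about 2 mm. A picture is of the moment at which its call begins. camera_info takes no time and is no camera call.
- close_job(): hands the job in; it is judged then, once.
The state is a dict: "time_s": time; "joint_positions": joint angles; "dq": joint speeds; "tau": joint torques, N m; "eef_pos": TCP position; "ee_rot": TCP orientation; "contact_force": force on the tool from outside, world axes, zero at the start; "moment": the same for the moment, N m; "width": finger opening in mm; "gripper_force": force on a finger pad.
Only numpy, scipy, OpenCV 4.12 (cv2) and the standard library are available. Lean on these libraries where they do the work, as an engineer would, in place of code of your own. Each camera call takes 0.05 s, during which the arm holds its last target. There are 200 camera calls.

## Task

Put the washed tablet feeder together again: slide every teal rotor from the drying mat onto the splined drive hub, collar up, turning each until its wide master groove (yellow mark) finds the hub's wide yellow spline and it drops fully home, one on top of the other. Then set the clear hood squarely over the rotors, flat on the base with all its clips still open, and snap its four blue clips down over the rim in opposite-corner order: one clip, then the diagonally opposite one, and only then the other two. Leave the other things on the worktop where they are.

Things in the scene. Friction and masses are not known exactly. Their poses are not given: they have to be found in the camera images.
- rotor_a: teal pocket rotor, 3 or 4 alike, collar up on a 2 mm mat: toothed disc 70 mm across, 8 mm thick, and on it a collar 50 mm across its 12 flats; 18 mm high in all, 80 g. Origin: centre of the underside; z up; +x points to the master groove, marked by yellow stripes. Flats face +x and every 30 degrees from it: grip across two parallel flats from above, fingertips just over the disc.
- rotor_b: teal pocket rotor, 3 or 4 alike, collar up on a 2 mm mat: toothed disc 70 mm across, 8 mm thick, and on it a collar 50 mm across its 12 flats; 18 mm high in all, 80 g. Origin: centre of the underside; z up; +x points to the master groove, marked by yellow stripes. Flats face +x and every 30 degrees from it: grip across two parallel flats from above, fingertips just over the disc.
- rotor_c: teal pocket rotor, 3 or 4 alike, collar up on a 2 mm mat: toothed disc 70 mm across, 8 mm thick, and on it a collar 50 mm across its 12 flats; 18 mm high in all, 80 g. Origin: centre of the underside; z up; +x points to the master groove, marked by yellow stripes. Flats face +x and every 30 degrees from it: grip across two parallel flats from above, fingertips just over the disc.
- rotor_d: teal pocket rotor, 3 or 4 alike, collar up on a 2 mm mat: toothed disc 70 mm across, 8 mm thick, and on it a collar 50 mm across its 12 flats; 18 mm high in all, 80 g. Origin: centre of the underside; z up; +x points to the master groove, marked by yellow stripes. Flats face +x and every 30 degrees from it: grip across two parallel flats from above, fingertips just over the disc.
- rotor_a_mark (a point): middle of that rotor's master groove at its underside, 16.5 mm from the centre; axes as the rotor's. The through bore has lands at radius 15.2 mm and six grooves, 60 degrees apart, to radius 20.5 mm: five 6.6 mm wide, the master 13 mm
- rotor_b_mark (a point): middle of that rotor's master groove at its underside, 16.5 mm from the centre; axes as the rotor's. The through bore has lands at radius 15.2 mm and six grooves, 60 degrees apart, to radius 20.5 mm: five 6.6 mm wide, the master 13 mm
- rotor_c_mark (a point): middle of that rotor's master groove at its underside, 16.5 mm from the centre; axes as the rotor's. The through bore has lands at radius 15.2 mm and six grooves, 60 degrees apart, to radius 20.5 mm: five 6.6 mm wide, the master 13 mm
- rotor_d_mark (a point): middle of that rotor's master groove at its underside, 16.5 mm from the centre; axes as the rotor's. The through bore has lands at radius 15.2 mm and six grooves, 60 degrees apart, to radius 20.5 mm: five 6.6 mm wide, the master 13 mm
- feeder_base: fixed blue-grey base, box 120 x 144 mm (x, y) under a deck plate 130 x 160 x 6 mm whose top is 46 mm above the worktop; the plate's edge is the rim and overhangs the box 8 mm at both y ends. Round the hub a square steel curb, 81 mm outside, 2.5 mm thick, 8 mm high. Origin: centre of the underside, at worktop height; chute and window face -x
- hub_foot (a point): on the axis of the steel drive hub at deck height, middle of the base; z up, +x towards the yellow master spline. Core radius 13.9 mm; splines to radius 18.7 mm and 68 mm above the deck; then a tapered nose (radius 8.5 mm at its top) to 78 mm. Home heights of rotor origins above this point: 0, 18, 36, 54 mm, first to fourth. The hub stands at any angle and its gearing holds it (0.8 N m to turn)
- hub_mark (a point): middle of the hub's yellow master spline at deck height, 16.5 mm from the axis; axes as hub_foot. Six splines 60 degrees apart: five 4 mm wide, the master 10.4 mm. A rotor not on the master spline stops on the spline tops, 68 mm above the deck
- hood: loose hood, about 0.5 kg: clear box 93 mm square outside, 87 mm inside, open below, 86 mm high, with a pale grey flange 130 x 160 x 6 mm (x, y) round its foot. Origin: centre of the underside; z up. In place the underside lies on the deck, 46 mm above the base's origin, centred, x along the base's x (either way round), walls outside the curb with 3 mm to spare
- hood_handle (a point): centre of the hood's grey handle bar, 108 mm above the hood's underside; the bar is 72 mm along the hood's x, 13 mm wide (y), 14 mm high, 13 mm clear below it; axes as the hood's
- clip_a (a joint): blue clip at the hood's +x +y corner, the diagonal partner of clip_c; rad: 0 open (sticks out past the flange, 20 degrees above level), 1.92 snapped shut (hangs straight down, tooth under the rim). Over-centre spring holds it at either end: press the tab down from above (2 to 3 N, hardest about 0.4) past 0.96 and it snaps shut by itself
- clip_a_tab (a point): on that clip's tab, 28 mm from its hinge line (tab 26 mm wide, 4 mm thick, end 33 mm from the hinge). The hinge runs along the hood's x at x = +40, y = +84, z = 10 mm in the hood's frame; the tab sticks out to +y
- clip_b (a joint): blue clip at the hood's -x +y corner, the diagonal partner of clip_d; rad: 0 open (sticks out past the flange, 20 degrees above level), 1.92 snapped shut (hangs straight down, tooth under the rim). Over-centre spring holds it at either end: press the tab down from above (2 to 3 N, hardest about 0.4) past 0.96 and it snaps shut by itself
- clip_b_tab (a point): on that clip's tab, 28 mm from its hinge line (tab 26 mm wide, 4 mm thick, end 33 mm from the hinge). The hinge runs along the hood's x at x = -40, y = +84, z = 10 mm in the hood's frame; the tab sticks out to +y
- clip_c (a joint): blue clip at the hood's -x -y corner, the diagonal partner of clip_a; rad: 0 open (sticks out past the flange, 20 degrees above level), 1.92 snapped shut (hangs straight down, tooth under the rim). Over-centre spring holds it at either end: press the tab down from above (2 to 3 N, hardest about 0.4) past 0.96 and it snaps shut by itself
- clip_c_tab (a point): on that clip's tab, 28 mm from its hinge line (tab 26 mm wide, 4 mm thick, end 33 mm from the hinge). The hinge runs along the hood's x at x = -40, y = -84, z = 10 mm in the hood's frame; the tab sticks out to -y
- clip_d (a joint): blue clip at the hood's +x -y corner, the diagonal partner of clip_b; rad: 0 open (sticks out past the flange, 20 degrees above level), 1.92 snapped shut (hangs straight down, tooth under the rim). Over-centre spring holds it at either end: press the tab down from above (2 to 3 N, hardest about 0.4) past 0.96 and it snaps shut by itself
- clip_d_tab (a point): on that clip's tab, 28 mm from its hinge line (tab 26 mm wide, 4 mm thick, end 33 mm from the hinge). The hinge runs along the hood's x at x = +40, y = -84, z = 10 mm in the hood's frame; the tab sticks out to -y
- bottle_red: bystander: white bottle with red cap, 54 mm across, 86 mm high; origin: centre of its underside
- measure_cup: bystander: clear measuring cup, 50 mm across, 46 mm high; origin: centre of its underside
- carton_3: bystander: medicine carton 45 x 62 x 30 mm; origin: centre of its underside
Not all that is in view belongs to the job. What is shaped like the rotor_b but pink is not meant. Leave any red look-alike of the rotor_d alone.

How it is judged (in metres and radians):
On the way, in this order (a step that is already met when the one before it is completed fails the run):
1. every rotor is fully home on the hub, on the master spline (horizontal distance between each of rotor_a_mark, rotor_b_mark, rotor_c_mark, rotor_d_mark and hub_mark below 0.005 m and angle between each of rotor_a, rotor_b, rotor_c, rotor_d's own z axis and vertical below 0.06 rad and (z of rotor_a in the frame of hub_foot between -0.003 and 0.003 m or z of rotor_a in the frame of hub_foot between 0.015 and 0.021 m or z of rotor_a in the frame of hub_foot between 0.033 and 0.039 m or z of rotor_a in the frame of hub_foot between 0.051 and 0.057 m) and (z of rotor_b in the frame of hub_foot between -0.003 and 0.003 m or z of rotor_b in the frame of hub_foot between 0.015 and 0.021 m or z of rotor_b in the frame of hub_foot between 0.033 and 0.039 m or z of rotor_b in the frame of hub_foot between 0.051 and 0.057 m) and (z of rotor_c in the frame of hub_foot between -0.003 and 0.003 m or z of rotor_c in the frame of hub_foot between 0.015 and 0.021 m or z of rotor_c in the frame of hub_foot between 0.033 and 0.039 m or z of rotor_c in the frame of hub_foot between 0.051 and 0.057 m) and (z of rotor_d in the frame of hub_foot between -0.003 and 0.003 m or z of rotor_d in the frame of hub_foot between 0.015 and 0.021 m or z of rotor_d in the frame of hub_foot between 0.033 and 0.039 m or z of rotor_d in the frame of hub_foot between 0.051 and 0.057 m)), for 0.2 s.
2. the hood stands flat and square on the base over the rotors, all four clips still open (horizontal distance between hood and feeder_base below 0.008 m and z of hood in the frame of feeder_base between 0.043 and 0.049 m and angle between hood's own z axis and vertical below 0.04 rad and angle between the x axis of hood and the x axis of feeder_base, either way round below 0.1 rad and value of joint each of clip_a, clip_b, clip_c, clip_d below 0.6 rad), for 0.2 s.
3. two diagonally opposite clips are snapped shut while the other two are still open (((value of joint each of clip_a, clip_c above 1.8 rad and value of joint each of clip_b, clip_d below 0.6 rad) or (value of joint each of clip_b, clip_d above 1.8 rad and value of joint each of clip_a, clip_c below 0.6 rad))), for 0.2 s.
At the end, for the whole second after the job is handed in: Every rotor home on the hub (height within 3 mm, upright within 0.06 rad, master marks within 5 mm); hood at rest, flat on the base (3 mm), centred (8 mm) and square (0.1 rad, either way round); all four clips past 1.8 rad (all of step 1 and horizontal distance between hood and feeder_base below 0.008 m and z of hood in the frame of feeder_base between 0.043 and 0.049 m and angle between hood's own z axis and vertical below 0.04 rad and angle between the x axis of hood and the x axis of feeder_base, either way round below 0.1 rad and value of joint each of clip_a, clip_b, clip_c, clip_d above 1.8 rad and linear speed of hood below 0.02 m/s); the robot touches nothing.
It fails at once if the red-capped bottle is pushed away (distance of bottle_red from where it was at the start of the episode above 0.04 m).
It fails at once if the measuring cup is pushed away (distance of measure_cup from where it was at the start of the episode above 0.04 m).
It fails at once if the small medicine carton is pushed away (distance of carton_3 from where it was at the start of the episode above 0.04 m).
Of rotor_a, rotor_b, rotor_c, rotor_d only 3 to 4 are there at a start; the rules pass over those that are not, and their reading is None.
At some moment in a run one of rotor_a, rotor_b, rotor_c, rotor_d, hood may be knocked a few centimetres aside while the robot is not near it.
Once in a run the grip may slacken for a moment while it holds something.
It also fails if it takes over 210 s, if anything falls off the work surface, if the arm or the gripper's body presses on something with over 40 N, if the wrist force passes 120 N, or if a joint passes its speed limit or range.

## Working session

There is one attempt and no reset: what is moved stays moved. The work goes in short steps, Python scripts to look and compute and a shell command to move; the robot and the scene stay as the last step left them, time stands still between calls to the robot, and variables do not carry over. Pictures are saved under pics/ and viewed, at most 15 in all, crops included, and the job is handed in when it is done.

```bash
ls; mkdir -p pics; python3 - <<'E'
from cell import *
import cv2,numpy as np
for n in("top","side"):
    c=camera_info(n);print(n,np.round(c["mtx"],1).tolist(),np.round(c["origin"],1),np.round(c["rotation"],3).tolist())
    cv2.imwrite(f"pics/{n}0.png",get_image(n)[:,:,::-1])
print(sense(),grip_depth if not callable(grip_depth) else grip_depth())
E
```

```text
pics
top [[427.5, 0.0, 283.2], [0.0, 427.5, 210.8], [0.0, 0.0, 1.0]] [ 419.4   44.5 1561.4] [0.025, -0.704, 0.709, -0.027]
side [[475.5, 0.0, 275.6], [0.0, 475.5, 204.0], [0.0, 0.0, 1.0]] [-122.6 1055.9  553.5] [0.155, -0.251, 0.789, -0.539]
{'time_s': 0.1, 'joint_positions': array([ 9.93793083e-01,  3.26940523e-01, -1.93466865e-01,  1.05204593e+00,
        1.92441494e-05,  1.43661091e+00]), 'dq': array([-8.50106540e-04, -1.10526520e-03,  3.51733126e-03,  7.68666846e-04,
        3.50526358e-04, -2.31126198e-05]), 'tau': array([ 9.26667853e-04, -4.44239724e+01,  2.63038284e+01,  7.85343029e-03,
       -1.41977339e-04, -7.69417511e-06]), 'eef_pos': array([235.3505864 , 496.50980218, 230.54809702]), 'ee_rot': array([-2.97459385e-04,  2.19604293e-01,  9.75588678e-01, -7.73316248e-04]), 'contact_force': array([ 0.65299219, -0.44664797, -0.73802004]), 'moment': array([ 0.02938095, -0.00253552,  0.00642126]), 'gripper_force': 0.0, 'width': 85.24581173765027} 18.700000000000003
```

View pics/top0.png

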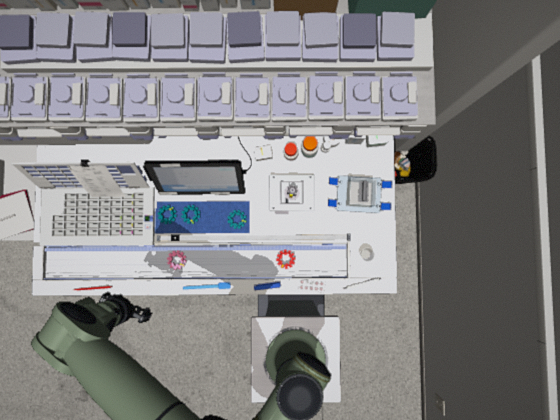

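View pics/side0.png

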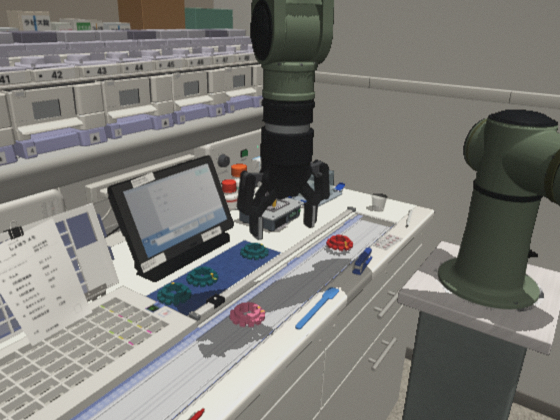

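The top view shows three teal rotors on the blue mat at (167,214), (191,214) and (237,219). The pink one at (176,260) and the red one at (286,259) are look-alikes, wrong in colour and off the mat. The base with its hub is at (291,191) and the hood at (360,194), with a bottle at (290,150), a cup at (366,252) and a carton nearby. I'll confirm this in an enlarged crop.

```bash
cat > h.py <<'E'
from cell import *
import cv2,numpy as np
from scipy.spatial.transform import Rotation as R
def cam(n):
    c=camera_info(n);q=np.array(c["rotation"],float)
    M=R.from_quat(q[[1,2,3,0]]).as_matrix() if q.size==4 else q
    return np.array(c["mtx"]),np.array(c["origin"]),M
def cast(n,uv,z):
    K,o,M=cam(n);uv=np.atleast_2d(uv).astype(float)
    d=np.c_[uv,np.ones(len(uv))]@np.linalg.inv(K).T@M.T
    return o+d*((z-o[2])/d[:,2])[:,None]
def proj(n,p):
    K,o,M=cam(n);q=(np.atleast_2d(p)-o)@M@K.T
    return q[:,:2]/q[:,2:]
def mask(im,lo,hi): return cv2.inRange(cv2.cvtColor(im,cv2.COLOR_RGB2HSV),np.array(lo),np.array(hi))
def comps(m,amin):
    n,l,s,c=cv2.connectedComponentsWithStats(m,connectivity=8)
    return [(c[i],s[i],l==i) for i in range(1,n) if s[i][4]>=amin]
E
python3 - <<'E'
from h import *
im=cv2.cvtColor(cv2.imread("pics/top0.png"),cv2.COLOR_BGR2RGB)
a=cv2.resize(im[192:242,145:260],None,fx=6,fy=6,interpolation=cv2.INTER_CUBIC)
b=cv2.resize(im[165:218,262:400],None,fx=5,fy=5,interpolation=cv2.INTER_CUBIC)
o=np.zeros((a.shape[0]+b.shape[0],700,3),np.uint8);o[:300,:690]=a;o[300:,:690]=b
cv2.imwrite("pics/crop1.png",o[:,:,::-1])
for c,s,_ in comps(mask(im,[80,90,30],[97,255,200]),20): print("teal",c,s,cast("top",c,12))
for c,s,_ in comps(mask(im,[22,120,120],[35,255,255]),2): print("yel",c,s)
for c,s,_ in comps(mask(im,[98,120,120],[115,255,255]),15): print("blue",c,s,cast("top",c,15))
E
```

```text
teal [166.49710983 214.68208092] [158 205  19  19 173] [[521.14319911 462.55539694  12.        ]]
teal [190.4047619  213.45238095] [181 205  19  19 168] [[525.09397521 375.90703163  12.        ]]
teal [235.80368098 219.01226994] [228 210  18  19 163] [[503.8881742  211.13258752  12.        ]]
yel [404.11538462 171.75      ] [399 167  11   9  52]
yel [290.66666667 194.77777778] [289 194   4   3   9]
yel [170.  208.5] [170 208   1   2   2]
yel [191.  220.5] [191 220   1   2   2]
yel [242.5 220. ] [242 220   2   1   2]
yel [132.  224.5] [132 224   1   2   2]
yel [181.5  264.25] [180 264   4   2   4]
yel [282.  265.5] [282 265   1   2   2]
blue [332.89090909 180.72727273] [329 178   9   7  55] [[ 641.38831632 -142.88383851   15.        ]]
blue [386.29230769 184.        ] [382 181  10   7  65] [[ 628.236171  -337.4957911   15.       ]]
blue [331.73076923 202.65384615] [328 200   9   7  52] [[ 561.12677899 -137.48730375   15.        ]]
blue [208.87369002 216.07004964] [ 156  202   93   31 1813] [[514.9848147 308.3294177  15.       ]]
blue [385.29850746 205.97014925] [381 203  10   7  67] [[ 547.87583699 -331.96889892   15.        ]]
blue [167.325 213.6  ] [164 210   8   8  40] [[524.85589816 458.80328556  15.        ]]
blue [190.91304348 213.82608696] [188 210   8   9  46] [[523.52127743 373.4121856   15.        ]]
blue [237.12962963 218.35185185] [233 215   9   9  54] [[506.09000688 206.01465212  15.        ]]
blue [210.23972603 285.97260274] [183 283  47   6 146] [[264.309958  301.8277365  15.       ]]
blue [269.45454545 285.86363636] [255 283  25   6  66] [[263.31225802  89.91497257  15.        ]]
```

View pics/crop1.png

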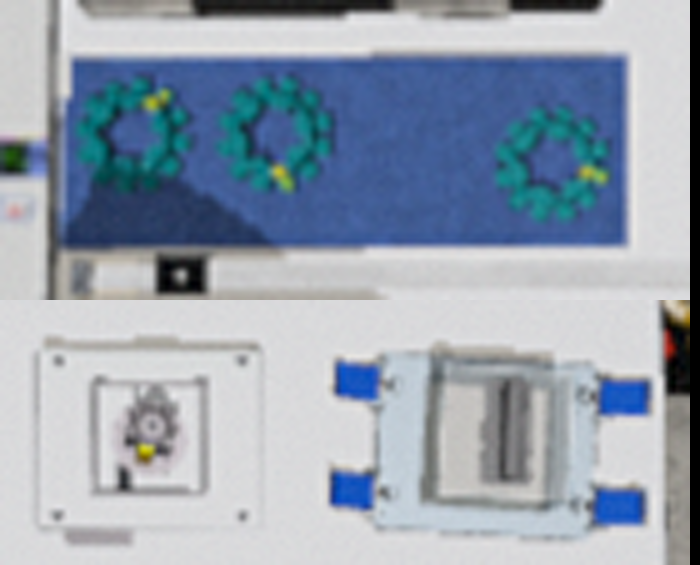

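The crop confirms three teal rotors on the mat, with yellow marks at upper right, bottom and right. The base shows its hub with the yellow spline at the bottom-left, and the hood has four blue clips open. Next I'll measure precisely.

```bash
cat >> h.py <<'E'
def rotors(im,n="top"):
    out=[]
    K=cv2.cvtColor(im,cv2.COLOR_RGB2HSV)
    y=mask(im,[20,90,90],[36,255,255])
    for c,s,m in comps(mask(im,[80,90,25],[97,255,200]),60):
        pts=np.argwhere(m)[:,::-1].astype(np.float32)
        hull=cv2.convexHull(pts); M=cv2.moments(hull); cc=np.array([M["m10"],M["m01"]])/M["m00"]
        yy=np.argwhere(y>0)[:,::-1]; d=np.hypot(*(yy-cc).T); sel=d<12
        if not sel.any(): out.append((cc,None));continue
        w=K[yy[sel][:,1],yy[sel][:,0],1].astype(float); my=(yy[sel]*w[:,None]).sum(0)/w.sum()
        out.append((cc,my))
    return out
E
cat > m.py <<'E'
from h import *
im=get_image("top");si=get_image("side")
for cc,my in rotors(im):
    p=cast("top",cc,12)[0]; q=cast("top",my,17)[0] if my is not None else p; d=q-p
    print("rotor",np.round(cc,1),np.round(p[:2],1),"mark az",round(np.degrees(np.arctan2(d[1],d[0])),1),round(np.hypot(*d[:2]),1),"side px of it",np.round(proj("side",p),1))
for c,s,_ in comps(mask(si,[80,90,25],[97,255,200]),60): print("side teal",c,s)
bl=sorted([(c) for c,s,_ in comps(mask(im,[98,120,120],[115,255,255]),40) if c[0]>320],key=lambda c:c[0])
P=cast("top",np.array(bl),20)[:,:2]; print("tabs",np.round(P,1),"mean",P.mean(0))
E
python3 m.py; python3 - <<'E'
from h import *
im=get_image("top");si=get_image("side")
dots=[]
g=cv2.cvtColor(im,cv2.COLOR_RGB2GRAY)
for u,v in [(273.6,177),(310.4,177),(273.4,208),(310.4,208)]:
    u0,v0=int(u)-2,int(v)-2; w=g[v0:v0+6,u0:u0+6].astype(float); w=np.clip(np.median(w)-w-15,0,None)
    Y,X=np.mgrid[v0:v0+6,u0:u0+6]; dots.append([(w*X).sum()/w.sum(),(w*Y).sum()/w.sum()])
P=cast("top",dots,46);print(np.round(dots,2),np.round(P,1),P.mean(0))
hsv=cv2.cvtColor(im,cv2.COLOR_RGB2HSV)
y=mask(im,[18,70,90],[36,255,255])[180:205,275:310]
yy=np.argwhere(y>0)[:,::-1]+[275,180];print(yy.tolist(),yy.mean(0))
print("mark@114",cast("top",yy.mean(0),114),"foot proj",[np.round(proj("top",[*P.mean(0)[:2],z]),1) for z in(46,114,124)])
print("side hub px",[np.round(proj("side",[*P.mean(0)[:2],z]),1) for z in(46,114,124)])
a=cv2.resize(im[170:215,265:320],None,fx=8,fy=8,interpolation=cv2.INTER_CUBIC)
u,v=proj("side",[*P.mean(0)[:2],85])[0].astype(int)
b=cv2.resize(si[v-40:v+40,u-50:u+50],None,fx=4.5,fy=4.5,interpolation=cv2.INTER_CUBIC)
o=np.zeros((max(a.shape[0],b.shape[0]),a.shape[1]+b.shape[1],3),np.uint8)[:, :];o[:a.shape[0],:a.shape[1]]=a;o[:b.shape[0],a.shape[1]:]=b
print(o.shape,u-50,v-40)
cv2.imwrite("pics/hub.png",cv2.resize(o,None,fx=.87,fy=.87)[:,:,::-1])
E
```

```text
rotor [166.7 214.3] [522.5 461.8] mark az -32.4 24.3 side px of it [[173.9 290.6]]
rotor [190.2 213.9] [523.4 376.7] mark az -167.5 24.1 side px of it [[201.5 273.9]]
rotor [236.3 218.9] [504.4 209.2] mark az -101.2 23.3 side px of it [[253.5 248.8]]
side teal [253.90634441 250.86404834] [241 243  27  16 331]
side teal [201.14148681 276.38848921] [187 267  31  20 417]
side teal [173.79727096 293.73489279] [157 283  34  22 513]
tabs [[ 560.4 -137.5]
 [ 640.7 -142.3]
 [ 547.4 -330.5]
 [ 627.6 -336.3]] mean [ 593.99255103 -236.62054912]
[[273.31 176.64]
 [310.01 176.53]
 [273.8  208.6 ]
 [310.1  207.73]] [[652.9  73.7  46. ]
 [652.5 -57.5  46. ]
 [538.3  72.5  46. ]
 [540.6 -56.6  46. ]] [596.08294817   8.01560914  46.        ]
[[289, 194], [290, 194], [291, 194], [292, 194], [289, 195], [290, 195], [291, 195], [292, 195], [289, 196], [290, 196], [291, 196], [291, 197]] [290.41666667 195.08333333]
mark@114 [[578.76099705  14.47050203 114.        ]] foot proj [array([[291.8, 192.3]]), array([[292.3, 190. ]]), array([[292.3, 189.7]])]
side hub px [array([[270. , 203.8]]), array([[270.5, 181.5]]), array([[270.6, 178.1]])]
(360, 890, 3) 220 151
```

View pics/hub.png

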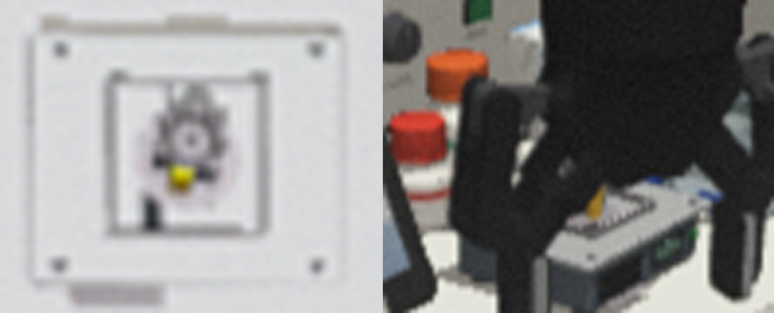

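```bash
python3 -m crank '[[[0,0,-8,67,-72,-15,0.75],[0,0,-16,134,-144,-30,0.75],[0,0,-16,150,-160,-40,0.75],[0,0,-16,180,-192,-50,0.75],[0,0,-16,210,-225,-60,0.75],[0,0,-16,240,-257,-80,0.75],[0,0,-16,268,-287,-100,0.75],[0,0,-16,268,-287,-100,0.75]]]' 20; python3 - <<'E'
from h import *
s=sense();print(s["time_s"],s["eef_pos"],R.from_quat(np.array(s["ee_rot"])[[1,2,3,0]]).as_matrix()[:,1],s["width"])
im=get_image("side");cv2.imwrite("pics/s2.png",im[:,:,::-1])
b=cv2.resize(im[120:250,200:360],None,fx=4,fy=4,interpolation=cv2.INTER_CUBIC);cv2.imwrite("pics/s2c.png",b[:,:,::-1])
E
```

```text
time_s: 0.97
eef_pos: [457.9, 258.9, 154.7]
ee_rot: [0.0, 0.353, 0.936, 0.0]
contact_force: [0.1, 0.7, 0.5]
width: 64.2
gripper_force: 0.0
0.9667 [457.87531307 258.87615222 154.66476483] [0.66097426 0.750408   0.00093055] 64.24072777827287
```

View pics/s2c.png

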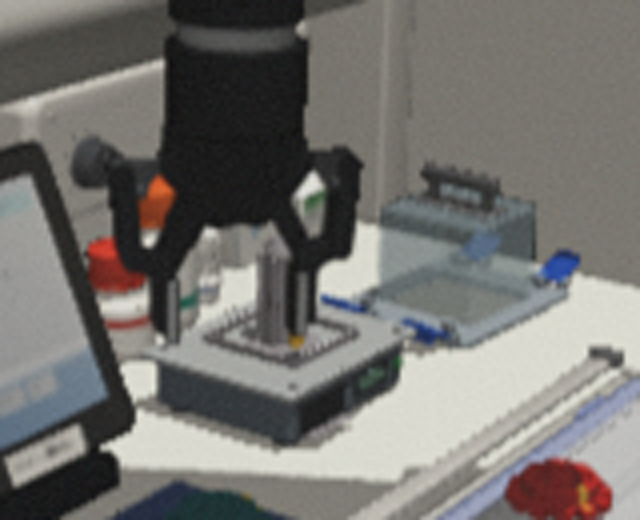

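The crop shows the hub with its yellow mark low at the right, partly behind a finger, and the hood standing free behind it. The approach is still short of the rotor, so I'll let it settle and read.

```bash
python3 -m crank '[[[0,0,0,0,0,0,0.75],[0,0,0,0,0,0,0.75]]]' >/dev/null; cat > s.py <<'E'
from h import *
s=sense();m=R.from_quat(np.array(s["ee_rot"])[[1,2,3,0]]).as_matrix()
print(round(s["time_s"],1),"pos",np.round(s["eef_pos"],1),"yaw(y)",round(np.degrees(np.arctan2(m[1,1],m[0,1])),1),"F",np.round(s["contact_force"],1),"M",np.round(s["moment"],2),"w",round(s["width"],1),"g",round(s["gripper_force"],1),"q1,6",np.round(np.degrees(s["joint_positions"][[0,5]]),0))
E
python3 s.py;python3 m.py
```

```text
1.2 pos [456.5 259.8 154.5] yaw(y) 48.5 F [-0.6 -0.1  0.7] M [0.03 0.01 0.04] w 63.9 g 0.0 q1,6 [22. 63.]
rotor [163.  211.8] [531.7 475.5] mark az -67.0 29.0 side px of it [[166. 292.]]
rotor [236.4 218.8] [504.7 208.9] mark az -105.8 25.7 side px of it [[253.5 248.7]]
side teal [253.64506173 250.98148148] [241 243  27  16 324]
side teal [201.14492754 276.4057971 ] [187 267  31  20 414]
side teal [173.86796117 293.64271845] [157 283  34  22 515]
tabs [[ 560.6 -137.2]
 [ 640.7 -142.3]
 [ 547.4 -330.5]
 [ 627.6 -336.3]] mean [ 594.03978022 -236.55484738]
```

```bash
python3 -m crank '[[[0,0,0,24,-25,-30,0.75],[0,0,0,48,-51,-60,0.75],[0,0,0,48,-51,-90,0.75],[0,0,0,48,-51,-110,0.75],[0,0,0,48,-51,-110,0.75]]]' >/dev/null; python3 s.py; python3 -m crank '[[[0,0,0,0,0,0,0.75],[0,0,0,0,0,0,0.75]]]' >/dev/null; python3 s.py
```

```text
1.7 pos [501.  209.5  41.3] yaw(y) 48.7 F [-1.2  0.7 -0.7] M [0.02 0.1  0.04] w 64.2 g 0.0 q1,6 [15. 56.]
1.9 pos [505.  210.9  46.4] yaw(y) 48.8 F [ 0.4 -0.2  0.6] M [ 0.03 -0.01  0.  ] w 63.9 g 0.0 q1,6 [15. 56.]
```

```bash
python3 -m crank '[[[0,0,0,0,-2,-20,0.75],[0,0,0,0,-2,-37,0.75],[0,0,0,0,-2,-37,0.75],[0,0,0,0,-2,-37,0.75]]]' >/dev/null; python3 s.py; python3 -m crank '[[[0,0,0,0,0,0,0.4],[0,0,0,0,0,0,0.4],[0,0,0,0,0,0,0.4],[0,0,0,0,0,0,0.4],[0,0,0,0,0,0,0.4],[0,0,0,0,0,0,0.4]]]' 20 >/dev/null; python3 s.py
```

```text
2.2 pos [504.8 208.2   9.2] yaw(y) 48.7 F [-0.6 -0.4  0.6] M [-0.02 -0.    0.03] w 64.1 g 0.0 q1,6 [15. 56.]
2.7 pos [505.8 208.2  10. ] yaw(y) 48.7 F [-1.9  0.5  6.5] M [0.06 0.37 0.01] w 49.2 g 20.2 q1,6 [15. 56.]
```

```bash
python3 -m crank '[[[0,0,0,0,0,1,0.75],[0,0,0,0,0,1,0.75],[0,0,7,0,0,1,0.75],[0,0,14,0,0,1,0.75],[0,0,21,0,0,1,0.75],[0,0,28,0,0,1,0.75],[0,0,35,0,0,1,0.75],[0,0,42,0,0,1,0.75]]]' >/dev/null;  python3 -m crank '[[[0,0,7,0,0,0,0.75],[0,0,14,0,0,0,0.75],[0,0,21,0,0,0,0.75],[0,0,28,0,0,0,0.75],[0,0,35,0,0,0,0.75],[0,0,42,0,0,0,0.75],[0,0,48,0,0,0,0.75],[0,0,48,0,0,0,0.75]]]' >/dev/null; python3 s.py; python3 -m crank '[[[0,0,0,0,0,0,0.4],[0,0,0,0,0,0,0.4],[0,0,0,0,0,0,0.4],[0,0,0,0,0,0,0.4],[0,0,0,0,0,0,0.4],[0,0,0,0,0,0,0.4]]]' 30 >/dev/null; python3 s.py
python3 -m crank '[[[0,0,0,0,0,40,0.4],[0,0,0,0,0,80,0.4],[0,0,0,0,0,120,0.4],[0,0,0,0,0,155,0.4],[0,0,0,0,0,155,0.4]]]' >/dev/null; python3 s.py
```

```text
4.0 pos [504.9 207.5   9.2] yaw(y) 138.7 F [ 0.8 -0.8  0. ] M [-0.01  0.02 -0.02] w 64.4 g 0.0 q1,6 [ 15. -34.]
4.5 pos [504.7 207.5   9.4] yaw(y) 138.5 F [-1.1 -0.6  6.4] M [ 0.02  0.36 -0.  ] w 48.8 g 30.9 q1,6 [ 15. -34.]
5.0 pos [509.  208.6 171. ] yaw(y) 138.6 F [1.1 0.9 0.1] M [ 0.08 -0.08  0.02] w 48.8 g 32.1 q1,6 [ 15. -34.]
```

```bash
python3 -m crank '[[[0,0,-7,30,-10,10,0.4],[0,0,-14,60,-20,20,0.4],[0,0,-21,90,-30,30,0.4],[0,0,-28,120,-40,30,0.4],[0,0,-35,120,-40,30,0.4],[0,0,-42,120,-40,30,0.4],[0,0,-49,120,-40,30,0.4],[0,0,-49,120,-40,30,0.4]]]' >/dev/null; python3 s.py; python3 - <<'E'
from h import *
im=get_image("top");si=get_image("side")
a=cv2.resize(im[172:212,272:312],None,fx=10,fy=10,interpolation=cv2.INTER_CUBIC)
b=cv2.resize(si[165:215,245:295],None,fx=8,fy=8,interpolation=cv2.INTER_CUBIC)
cv2.imwrite("pics/hub3.png",np.hstack([a,b])[:,:,::-1])
E
```

```text
5.6 pos [624.4 167.1 192.5] yaw(y) 89.4 F [-0.4 -0.5 -1. ] M [-0.07  0.04  0.06] w 48.4 g 34.6 q1,6 [8. 9.]
```

View pics/hub3.png

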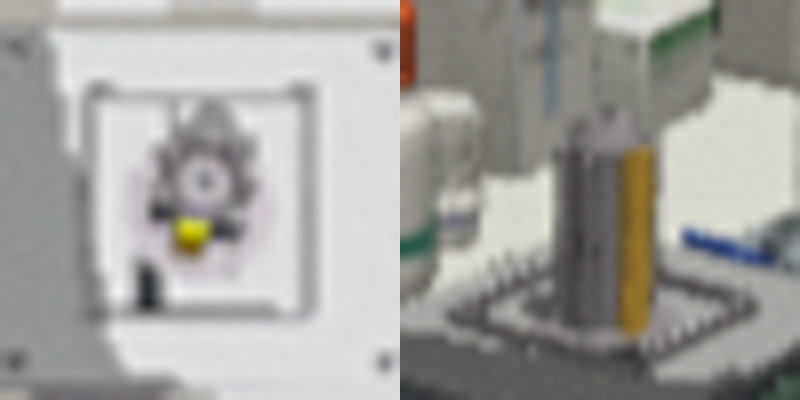

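The side crop shows the nose at about (270.4,178) and the yellow spline right of the axis at about (274,190). Both views put the hub axis at about (596,8) and the master azimuth at about 161°.

```bash
python3 -m crank '[[[0,0,-7,-7,-30,0,0.4],[0,0,-14,-14,-65,0,0.4],[0,0,-21,-20,-100,0,0.4],[0,0,-28,-28,-130,0,0.4],[0,0,-35,-28,-159,-10,0.4],[0,0,-42,-28,-159,-30,0.4],[0,0,-48,-28,-159,-42,0.4],[0,0,-48,-28,-159,-42,0.4]]]' >/dev/null; python3 -m crank '[[[0,0,0,0,0,0,0.4],[0,0,0,0,0,0,0.4]]]' >/dev/null; python3 s.py; python3 - <<'E'
from h import *
si=get_image("side");b=cv2.resize(si[135:225,210:330],None,fx=5,fy=5,interpolation=cv2.INTER_CUBIC)
cv2.imwrite("pics/hub4.png",b[:,:,::-1])
E
```

```text
6.5 pos [597.    8.7 152.6] yaw(y) 41.8 F [-0.1  0.1 -0.7] M [-0.01 -0.05  0.02] w 48.7 g 34.6 q1,6 [-6. 42.]
```

View pics/hub4.png

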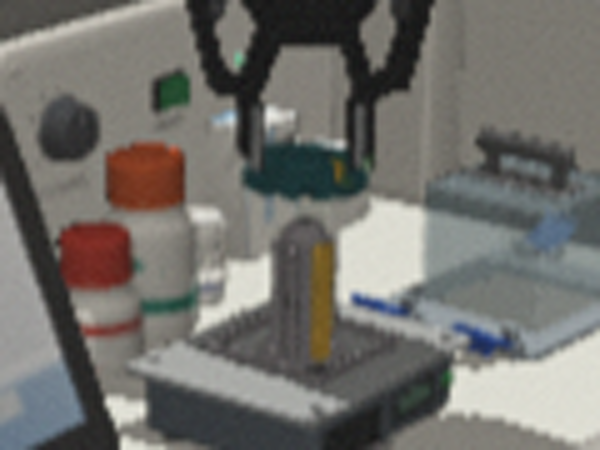

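```bash
python3 - <<'E'
from h import *
si=cv2.imread("pics/hub4.png");hs=cv2.cvtColor(si,cv2.COLOR_BGR2HSV)
y=cv2.inRange(hs,(15,120,90),(36,255,255));t=cv2.inRange(hs,(80,110,25),(97,255,200))
for v in range(135,200,6): 
    a=np.where(t[v,200:400])[0]+200;b=np.where(y[v,200:400])[0]+200
    print(v,a[[0,-1]] if len(a) else 0,b[[0,-1]] if len(b) else 0)
for v in range(230,370,20):
    b=np.where(y[v,200:400])[0]+200
    g=hs[v,200:400,2]; print(v,b[[0,-1]] if len(b) else 0)
f=lambda p:(proj("side",p)[0]-[210,135]+.5)*5
for az in(150,155,161,167,172):
  c,s=np.cos(np.radians(az)),np.sin(np.radians(az))
  print(az,"rotor r25/r17/r35",[np.round(f([597+r*c,8.7+r*s,z]),0) for r,z in((25,158),(25,163),(17,163),(34,152))],"hub",np.round(f([596+18.7*c,8+18.7*s,90]),0))
print(f([597,8.7,153]),f([596,8,90]))
E
```

```text
135 0 0
141 0 0
147 [291 291] 0
153 [268 325] 0
159 [268 326] 0
165 [267 327] [336 339]
171 [267 330] [336 340]
177 [249 362] [337 338]
183 [252 361] 0
189 [264 356] 0
195 [292 326] 0
230 0
250 [314 331]
270 [313 331]
290 [312 330]
310 [312 330]
330 [312 330]
350 [311 329]
150 rotor r25/r17/r35 [array([324., 173.]), array([324., 164.]), array([318., 160.]), array([331., 188.])] hub [318. 285.]
155 rotor r25/r17/r35 [array([328., 172.]), array([328., 164.]), array([321., 160.]), array([336., 187.])] hub [321. 285.]
161 rotor r25/r17/r35 [array([332., 172.]), array([332., 163.]), array([323., 159.]), array([341., 186.])] hub [324. 284.]
167 rotor r25/r17/r35 [array([335., 171.]), array([336., 162.]), array([326., 159.]), array([346., 185.])] hub [327. 284.]
172 rotor r25/r17/r35 [array([338., 170.]), array([338., 161.]), array([328., 158.]), array([350., 184.])] hub [329. 283.]
[304.68764704 168.75089547] [304.33139927 274.74779413]
```

```bash
python3 -m crank '[[[0,0,-3,-1,-1,-8,0.4],[0,0,-3,-1,-1,-16,0.4],[0,0,-3,-1,-1,-24,0.4],[0,0,-3,-1,-1,-28,0.4],[0,0,-3,-1,-1,-28,0.4],[0,0,-3,-1,-1,-28,0.4]]]' >/dev/null; python3 s.py;python3 -m crank '[[[0,0,0,0,0,-2,0.4],[0,0,0,0,0,-4,0.4],[0,0,0,0,0,-6,0.4],[0,0,0,0,0,-6,0.4]]]' >/dev/null; python3 s.py
```

```text
7.1 pos [595.4   7.6 123.6] yaw(y) 38.7 F [ 0.3 -0.6 -0.6] M [-0.   -0.07 -0.  ] w 48.4 g 34.6 q1,6 [-6. 45.]
7.4 pos [596.    7.3 117.8] yaw(y) 38.6 F [ 1.6  0.1 -2.3] M [-0.13 -0.29  0.  ] w 48.7 g 34.5 q1,6 [-6. 45.]
```

```bash
python3 -m crank '[[[0,0,0,0,0,-3,0.4],[0,0,0,0,0,-6,0.4],[0,0,0,0,0,-10,0.4],[0,0,0,0,0,-10,0.4]]]' >/dev/null; python3 s.py;python3 -m crank '[[[0,0,0,0,0,-5,0.4],[0,0,0,0,0,-10,0.4],[0,0,0,0,0,-15,0.4],[0,0,0,0,0,-15,0.4]]]' >/dev/null; python3 s.py
```

```text
7.8 pos [596.1   7.3 107.4] yaw(y) 38.6 F [ 3.4  0.3 -1.2] M [-0.13 -0.64 -0.07] w 48.5 g 34.5 q1,6 [-6. 45.]
8.1 pos [596.    7.4  92. ] yaw(y) 38.6 F [ 4.8 -1.  -2.2] M [-0.1  -0.91 -0.12] w 49.0 g 34.5 q1,6 [-6. 45.]
```

```bash
python3 -m crank '[[[0,0,0,0.5,0,-8,0.4],[0,0,0,0.5,0,-16,0.4],[0,0,0,0.5,0,-24,0.4],[0,0,0,0.5,0,-27,0.4],[0,0,0,0.5,0,-27,0.4]]]' >/dev/null; python3 s.py;python3 -m crank '[[[0,0,0,0,0,0,0.75],[0,0,0,0,0,0,0.75],[0,0,0,0,0,0,0.75],[0,0,0,0,0,40,0.75],[0,0,0,0,0,80,0.75],[0,0,0,0,0,110,0.75],[0,0,0,0,0,110,0.75]]]' >/dev/null; python3 s.py
```

```text
8.5 pos [596.    7.4  64.8] yaw(y) 38.6 F [ 4.9 -1.1 -2.5] M [-0.18 -0.94 -0.08] w 48.6 g 34.3 q1,6 [-6. 45.]
9.1 pos [599.6   7.2 182.9] yaw(y) 38.7 F [ 1.1 -0.5  0.6] M [ 0.   -0.07 -0.02] w 64.2 g 0.0 q1,6 [-6. 45.]
```

```bash
python3 m.py; python3 - <<'E'
from h import *
si=get_image("side");b=cv2.resize(si[135:225,210:330],None,fx=5,fy=5,interpolation=cv2.INTER_CUBIC)
hs=cv2.cvtColor(b,cv2.COLOR_RGB2HSV)
print("placed teal",[(c,s) for c,s,_ in comps(cv2.inRange(hs,(80,90,25),(97,255,200)),100)])
print("expected px at z=46+9",(proj("side",[596,8,55])[0]-[210,135]+.5)*5)
E
```

```text
rotor [166.7 214.3] [522.6 461.8] mark az -32.5 24.1 side px of it [[173.9 290.6]]
rotor [190.3 213.7] [524.1 376.2] mark az -169.0 24.7 side px of it [[201.4 273.7]]
side teal [267.30120482 203.79518072] [259 199  17  10  83]
side teal [201.15048544 276.36165049] [187 267  31  20 412]
side teal [173.74274662 293.60154739] [157 283  34  22 517]
tabs [[ 560.8 -137.2]
 [ 640.7 -142.3]
 [ 547.4 -330.5]
 [ 627.6 -336.3]] mean [ 594.09123371 -236.55559411]
placed teal [(array([167.39875389, 305.28037383]), array([144, 297,  47,  15, 321], dtype=int32)), (array([289.91981352, 346.17062937]), array([ 247,  319,   91,   49, 2145], dtype=int32)), (array([349.34320988, 337.07901235]), array([338, 320,  25,  32, 405], dtype=int32))]
expected px at z=46+9 [302.95755444 332.04068528]
```

```bash
python3 -m crank '[[[0,0,3,-10,40,0,0.75],[0,0,3,-19,80,0,0.75],[0,0,3,-28,120,-5,0.75],[0,0,3,-37,160,-10,0.75],[0,0,3,-46,200,-20,0.75],[0,0,3,-55,240,-30,0.75],[0,0,3,-60,270,-40,0.75],[0,0,3,-60,270,-40,0.75]]]' >/dev/null; python3 -m crank '[[[0,0,0,0,0,0,0.75],[0,0,0,0,0,0,0.75]]]' >/dev/null; python3 s.py
```

```text
10.1 pos [535.  276.7 134.4] yaw(y) 41.6 F [ 0.4  0.3 -0. ] M [ 0.01 -0.03  0.02] w 64.1 g 0.0 q1,6 [20. 69.]
```

```bash
python3 -m crank '[[[0,0,0,-4,35,-10,0.75],[0,0,0,-8,70,-30,0.75],[0,0,0,-11,100,-55,0.75],[0,0,0,-11,100,-88,0.75],[0,0,0,-11,100,-88,0.75],[0,0,0,-11,100,-88,0.75],[0,0,0,-11,100,-88,0.75]]]' >/dev/null; python3 s.py
```

```text
10.7 pos [526.2 375.9  49. ] yaw(y) 41.5 F [ 0.1 -0.4  0.4] M [ 0.02  0.02 -0.05] w 63.7 g 0.0 q1,6 [29. 78.]
```

```bash
python3 -m crank '[[[0,0,0,-1.5,0.5,-20,0.75],[0,0,0,-1.5,0.5,-38,0.75],[0,0,0,-1.5,0.5,-38,0.75],[0,0,0,-1.5,0.5,-38,0.75]]]' >/dev/null; python3 s.py; python3 -m crank '[[[0,0,0,0,0,0,0.4],[0,0,0,0,0,0,0.4],[0,0,0,0,0,0,0.4],[0,0,0,0,0,0,0.4],[0,0,0,0,0,0,0.4]]]' 20 >/dev/null; python3 s.py
```

```text
11.0 pos [524.5 376.9  11.3] yaw(y) 41.5 F [ 0.8  1.3 -0.9] M [-0.01 -0.01  0.04] w 64.2 g 0.0 q1,6 [29. 78.]
11.4 pos [525.3 378.   12.4] yaw(y) 41.6 F [-0.7 -3.1  6.5] M [-0.6   0.13 -0.01] w 48.5 g 20.3 q1,6 [29. 78.]
```

```bash
python3 -m crank '[[[0,0,0,0,0,-1,0.75],[0,0,0,0,0,-1,0.75],[0,0,7,0,0,-1,0.75],[0,0,14,0,0,-1,0.75],[0,0,21,0,0,-1,0.75],[0,0,28,0,0,-1,0.75],[0,0,35,0,0,-1,0.75],[0,0,42,0,0,-1,0.75]]]' >/dev/null;  python3 -m crank '[[[0,0,7,0,0,0,0.75],[0,0,14,0,0,0,0.75],[0,0,21,0,0,0,0.75],[0,0,28,0,0,0,0.75],[0,0,35,0,0,0,0.75],[0,0,42,0,0,0,0.75],[0,0,48,0,0,0,0.75],[0,0,48,0,0,0,0.75]]]' >/dev/null; python3 s.py; python3 -m crank '[[[0,0,0,0,0,0,0.4],[0,0,0,0,0,0,0.4],[0,0,0,0,0,0,0.4],[0,0,0,0,0,0,0.4],[0,0,0,0,0,0,0.4],[0,0,0,0,0,0,0.4]]]' 30 >/dev/null; python3 s.py
python3 -m crank '[[[0,0,0,0,0,40,0.4],[0,0,0,0,0,80,0.4],[0,0,0,0,0,120,0.4],[0,0,0,0,0,155,0.4],[0,0,0,0,0,155,0.4]]]' >/dev/null; python3 s.py
```

```text
12.8 pos [523.6 378.1   9. ] yaw(y) 131.7 F [-0.3 -0.1 -0.2] M [-0.    0.01 -0.  ] w 63.9 g 0.0 q1,6 [ 29. -12.]
13.2 pos [523.7 378.1   9.2] yaw(y) 131.6 F [-1.4  0.5  4.8] M [-0.08  0.31 -0.1 ] w 48.7 g 31.6 q1,6 [ 29. -12.]
13.7 pos [527.6 380.2 171.9] yaw(y) 131.6 F [ 1.5  0.2 -0.1] M [-0.02 -0.05 -0.01] w 48.6 g 31.8 q1,6 [ 29. -12.]
```

```bash
python3 -m crank '[[[0,0,-5,7,-38,0,0.4],[0,0,-10,14,-76,0,0.4],[0,0,-15,21,-114,0,0.4],[0,0,-20,28,-152,0,0.4],[0,0,-25,35,-190,0,0.4],[0,0,-30,42,-228,0,0.4],[0,0,-33,49,-250,0,0.4],[0,0,-33,49,-250,0,0.4]]]' >/dev/null; python3 -m crank '[[[0,0,0,0,0,0,0.4],[0,0,0,0,0,0,0.4]]]' >/dev/null; python3 s.py
```

```text
14.5 pos [572.3 128.1 163.3] yaw(y) 98.6 F [ 0.2  0.2 -0.3] M [0.   0.05 0.05] w 48.9 g 31.7 q1,6 [ 5. -3.]
```

```bash
python3 -m crank '[[[0,0,0,6,-30,0,0.4],[0,0,0,12,-60,0,0.4],[0,0,0,18,-90,0,0.4],[0,0,0,22,-120,0,0.4],[0,0,0,22,-120,0,0.4],[0,0,0,22,-120,0,0.4],[0,0,0,22,-120,0,0.4]]]' >/dev/null; python3 s.py
```

```text
15.1 pos [594.2   9.3 163.5] yaw(y) 98.7 F [ 0.3  0.6 -1. ] M [0.03 0.05 0.03] w 48.9 g 31.7 q1,6 [ -6. -15.]
```

```bash
python3 -m crank '[[[0,0,-0.3,2.2,-1.8,-8,0.4],[0,0,-0.3,2.2,-1.8,-20,0.4],[0,0,-0.3,2.2,-1.8,-30,0.4],[0,0,-0.3,2.2,-1.8,-40,0.4],[0,0,-0.3,2.2,-1.8,-43,0.4],[0,0,-0.3,2.2,-1.8,-46,0.4],[0,0,-0.3,2.2,-1.8,-46,0.4]]]' >/dev/null; python3 s.py; python3 -m crank '[[[0,0,0,0,0,-3,0.4],[0,0,0,0,0,-6,0.4],[0,0,0,0,0,-10,0.4],[0,0,0,0,0,-10,0.4]]]' >/dev/null; python3 s.py
```

```text
15.7 pos [596.3   7.7 119.7] yaw(y) 98.4 F [-6.9  2.6 17.5] M [0.85 1.56 0.05] w 48.4 g 33.6 q1,6 [ -6. -15.]
16.0 pos [596.7   8.5 110.6] yaw(y) 98.5 F [-1.6  5.6  1. ] M [1.19 0.35 0.09] w 48.8 g 39.7 q1,6 [ -6. -15.]
```

```bash
python3 -m crank '[[[0,0,0,0,0.8,-4,0.4],[0,0,0,0,0.8,-8,0.4],[0,0,0,0,0.8,-12,0.4],[0,0,0,0,0.8,-12,0.4]]]' >/dev/null; python3 s.py; python3 -m crank '[[[0,0,0,0,0,-5,0.4],[0,0,0,0,0,-10,0.4],[0,0,0,0,0,-16,0.4],[0,0,0,0,0,-16,0.4]]]' >/dev/null; python3 s.py
```

```text
16.3 pos [595.4   9.2  94.6] yaw(y) 98.4 F [-1.2  5.4 -2.1] M [1.11 0.29 0.09] w 48.8 g 39.2 q1,6 [ -6. -15.]
16.7 pos [595.4   9.2  78.4] yaw(y) 98.4 F [-1.6  5.6 -2.4] M [1.14 0.23 0.09] w 48.7 g 39.1 q1,6 [ -6. -15.]
```

```bash
python3 -m crank '[[[0,0,0,0,0,0,0.75],[0,0,0,0,0,0,0.75],[0,0,0,0,0,0,0.75],[0,0,0,0,0,40,0.75],[0,0,0,0,0,80,0.75],[0,0,0,0,0,105,0.75],[0,0,0,0,0,105,0.75]]]' >/dev/null; python3 s.py; python3 m.py; python3 - <<'E'
from h import *
si=get_image("side");b=cv2.resize(si[135:225,210:330],None,fx=5,fy=5,interpolation=cv2.INTER_CUBIC);cv2.imwrite("pics/h5.png",b[:,:,::-1])
hs=cv2.cvtColor(b,cv2.COLOR_RGB2HSV);t=cv2.inRange(hs,(80,90,25),(97,255,200))
print("teal rows at hub",np.where(t[:,230:390].sum(1)>255*15)[0][[0,-1]])
print([round((proj("side",[596,8,z])[0][1]-135+.5)*5) for z in(46,64,82,100)])
E
```

```text
17.2 pos [601.    6.1 191.6] yaw(y) 98.3 F [ 1.6 -0.3 -1.4] M [ 0.   -0.05  0.06] w 63.9 g 0.0 q1,6 [ -6. -15.]
rotor [166.7 214.3] [522.5 461.8] mark az -32.3 24.3 side px of it [[173.9 290.6]]
side teal [267.28651685 200.78089888] [259 193  18  16 178]
side teal [173.85127202 293.64970646] [157 283  34  22 511]
tabs [[ 560.4 -137.4]
 [ 640.7 -142.3]
 [ 547.4 -330.5]
 [ 627.6 -336.3]] mean [ 593.98418522 -236.61624719]
teal rows at hub [296 365]
[347, 317, 288, 258]
```

View pics/h5.png

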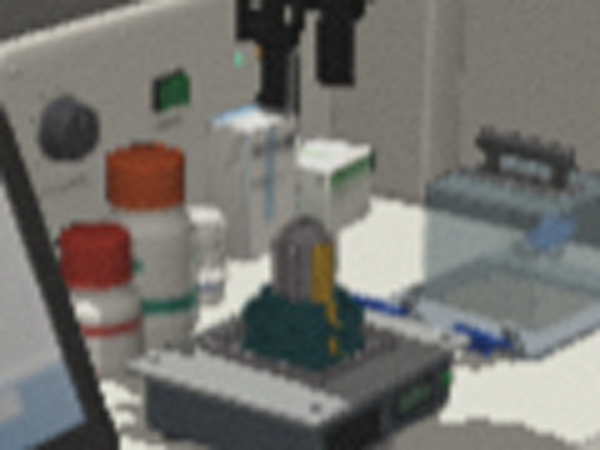

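The two placed rotors sit stacked at crop (304,325) with the yellow stripes in line with the spline. Next is rotor three.

```bash
python3 -m crank '[[[0,0,-5,-8,38,0,0.75],[0,0,-10,-16,76,0,0.75],[0,0,-15,-24,114,0,0.75],[0,0,-20,-32,152,-5,0.75],[0,0,-25,-39,190,-10,0.75],[0,0,-30,-39,228,-20,0.75],[0,0,-35,-39,260,-30,0.75],[0,0,-41,-39,260,-30,0.75]]]' >/dev/null; python3 -m crank '[[[0,0,0,-10,40,-10,0.75],[0,0,0,-20,80,-20,0.75],[0,0,0,-30,120,-30,0.75],[0,0,0,-40,160,-40,0.75],[0,0,0,-40,190,-70,0.75],[0,0,0,-40,196,-100,0.75],[0,0,0,-40,196,-100,0.75],[0,0,0,-40,196,-100,0.75]]]' >/dev/null; python3 -m crank '[[[0,0,0,0,0,0,0.75],[0,0,0,0,0,0,0.75]]]' >/dev/null; python3 s.py
```

```text
18.9 pos [519.  462.4  56.3] yaw(y) 57.2 F [-0.1 -0.2 -0.6] M [ 0.05 -0.01  0.01] w 64.0 g 0.0 q1,6 [36. 68.]
```

```bash
python3 -m crank '[[[0,0,0,3.5,-0.5,-20,0.75],[0,0,0,3.5,-0.5,-46,0.75],[0,0,0,3.5,-0.5,-46,0.75],[0,0,0,3.5,-0.5,-46,0.75],[0,0,0,3.5,-0.5,-46,0.75]]]' >/dev/null; python3 s.py; python3 -m crank '[[[0,0,0,0,0,0,0.4],[0,0,0,0,0,0,0.4],[0,0,0,0,0,0,0.4],[0,0,0,0,0,0,0.4],[0,0,0,0,0,0,0.4]]]' 20 >/dev/null; python3 s.py; python3 -m crank '[[[0,0,0,0,0,0,0.75],[0,0,0,0,0,0,0.75],[0,0,7,0,0,0,0.75],[0,0,14,0,0,0,0.75],[0,0,21,0,0,0,0.75],[0,0,28,0,0,0,0.75],[0,0,35,0,0,0,0.75],[0,0,42,0,0,0,0.75]]]' >/dev/null;  python3 -m crank '[[[0,0,7,0,0,0,0.75],[0,0,14,0,0,0,0.75],[0,0,21,0,0,0,0.75],[0,0,28,0,0,0,0.75],[0,0,35,0,0,0,0.75],[0,0,42,0,0,0,0.75],[0,0,48,0,0,0,0.75],[0,0,48,0,0,0,0.75]]]' >/dev/null; python3 s.py; python3 -m crank '[[[0,0,0,0,0,0,0.4],[0,0,0,0,0,0,0.4],[0,0,0,0,0,0,0.4],[0,0,0,0,0,0,0.4],[0,0,0,0,0,0,0.4],[0,0,0,0,0,0,0.4]]]' 35 >/dev/null; python3 s.py
```

```text
19.3 pos [522.5 462.5  11. ] yaw(y) 57.3 F [ 0.3 -0.6 -0.2] M [-0.02 -0.    0.  ] w 63.9 g 0.0 q1,6 [35. 68.]
19.7 pos [522.7 463.   11.6] yaw(y) 57.3 F [-0.3 -1.6  5.1] M [-0.38  0.2  -0.09] w 49.2 g 20.1 q1,6 [36. 68.]
21.1 pos [521.4 462.6   9.2] yaw(y) 147.4 F [-0.5  0.1 -0.1] M [-0.03  0.   -0.01] w 64.0 g 0.0 q1,6 [ 36. -22.]
21.6 pos [521.4 462.7   9.6] yaw(y) 147.3 F [-1.4 -0.9  5.5] M [-0.14  0.43 -0.05] w 48.3 g 36.2 q1,6 [ 36. -22.]
```

```bash
python3 -m crank '[[[0,0,0,0,0,40,0.4],[0,0,0,0,0,80,0.4],[0,0,-7,0,0,120,0.4],[0,0,-14,0,0,155,0.4],[0,0,-21,10,-38,155,0.4],[0,0,-28,20,-76,155,0.4],[0,0,-35,25,-110,155,0.4],[0,0,-42,30,-145,155,0.4]]]' >/dev/null; python3 s.py; python3 -m crank '[[[0,0,-7,6,-38,0,0.4],[0,0,-14,12,-76,0,0.4],[0,0,-21,18,-114,0,0.4],[0,0,-28,24,-150,0,0.4],[0,0,-35,30,-180,0,0.4],[0,0,-42,30,-180,0,0.4],[0,0,-49,30,-180,0,0.4],[0,0,-56,30,-180,0,0.4]]]' >/dev/null; python3 s.py;  python3 -m crank '[[[0,0,-7,3,-30,0,0.4],[0,0,-14,6,-60,0,0.4],[0,0,-21,9,-90,0,0.4],[0,0,-28,12,-110,0,0.4],[0,0,-35,12,-129,0,0.4],[0,0,-42,12,-129,0,0.4],[0,0,-49,12,-129,0,0.4],[0,0,-56,12,-129,0,0.4]]]' >/dev/null; python3 s.py; python3 -m crank '[[[0,0,-7,0,0,0,0.4],[0,0,-14,0,0,0,0.4],[0,0,-14,0,0,0,0.4]]]' >/dev/null; python3 s.py
```

```text
22.2 pos [551.4 316.  163.7] yaw(y) 105.0 F [ 0.6  0.8 -0.9] M [ 0.01 -0.04  0.  ] w 48.7 g 36.9 q1,6 [23.  8.]
22.9 pos [581.3 136.3 163.4] yaw(y) 48.8 F [-0.9  0.  -0.8] M [ 0.02 -0.05  0.04] w 48.3 g 36.9 q1,6 [ 6. 47.]
23.6 pos [593.1   7.7 163.4] yaw(y) -7.1 F [ 0.3 -0.1 -0.7] M [ 0.06 -0.04 -0.  ] w 48.3 g 36.9 q1,6 [-6. 91.]
23.8 pos [593.1   8.3 163.5] yaw(y) -20.8 F [-0.4 -0.  -0.9] M [ 0.01  0.04 -0.06] w 48.8 g 36.8 q1,6 [ -6. 105.]
```

```bash
python3 -m crank '[[[0,0,-0.7,3.2,0,-8,0.4],[0,0,-0.7,3.2,0,-20,0.4],[0,0,-0.7,3.2,0,-30,0.4],[0,0,-0.7,3.2,0,-38,0.4],[0,0,-0.7,3.2,0,-41,0.4],[0,0,-0.7,3.2,0,-44,0.4],[0,0,-0.7,3.2,0,-44,0.4]]]' >/dev/null; python3 s.py; python3 -m crank '[[[0,0,0,0,0,-3,0.4],[0,0,0,0,0,-6,0.4],[0,0,0,0,0,-10,0.4],[0,0,0,0,0,-10,0.4]]]' >/dev/null; python3 s.py
```

```text
24.4 pos [595.6   8.5 120.9] yaw(y) -21.3 F [-6.1  0.6 10.6] M [0.09 1.23 0.04] w 48.4 g 37.9 q1,6 [ -6. 105.]
24.7 pos [596.4   8.  116.6] yaw(y) -21.3 F [-19.1  -1.3  45. ] M [0.12 3.64 0.01] w 48.6 g 64.0 q1,6 [ -6. 105.]
```

```bash
python3 -m crank '[[[0,0,0,0,0,5,0.4],[0,0,0,-1.5,0,11,0.4],[0,0,0,-1.5,0,11,0.4]]]' >/dev/null; python3 s.py; python3 -m crank '[[[0,0,0,0,0,-2,0.4],[0,0,0,0,0,-4,0.4],[0,0,0,0,0,-6,0.4],[0,0,0,0,0,-6,0.4]]]' >/dev/null; python3 s.py
```

```text
25.0 pos [595.7   8.3 122. ] yaw(y) -21.3 F [-0.   0.2 -0.6] M [ 0.    0.02 -0.01] w 48.4 g 45.6 q1,6 [ -6. 105.]
25.3 pos [596.    8.2 117.7] yaw(y) -21.4 F [-8.4  0.2 23.1] M [0.11 1.27 0.04] w 48.7 g 53.9 q1,6 [ -6. 105.]
```

```bash
python3 -m crank '[[[0,0,0,0,0,5,0.4],[0,0,0,0,0,5,0.4],[0,0,0,0,0,5,0.4]]]' >/dev/null; python3 s.py; python3 - <<'E'
from h import *
si=get_image("side");b=cv2.resize(si[145:215,220:320],None,fx=7,fy=7,interpolation=cv2.INTER_CUBIC);cv2.imwrite("pics/h6.png",b[:,:,::-1])
E
```

```text
25.6 pos [595.4   8.4 119.6] yaw(y) -21.4 F [1.3 0.3 3.3] M [ 0.01 -0.13  0.01] w 48.7 g 46.0 q1,6 [ -6. 105.]
```

View pics/h6.png

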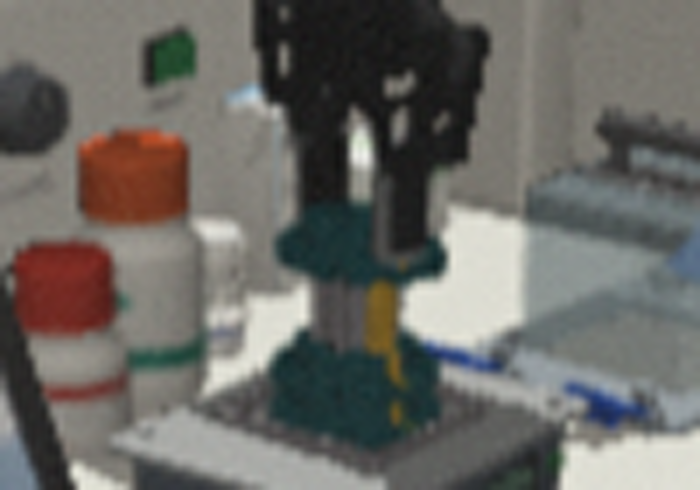

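The held rotor is at crop (362,240), with its mark at (403,265), above the stack's mark at (397,390). It looks nearly aligned but is resting on the spline tops, so I'll search gently.

```bash
p(){ python3 s.py | cut -c1-90; }
python3 -m crank '[[[0,0,0,0,0,-2,0.4],[0,0,1.5,0,0,-2,0.4],[0,0,3,0,0,-2,0.4]]]' >/dev/null; p
python3 -m crank '[[[0,0,-2,0,0,0,0.4],[0,0,-4,0,0,0,0.4],[0,0,-6,0,0,0,0.4]]]' >/dev/null; p
python3 -m crank '[[[0,0,3,1,0.7,0,0.4],[0,0,3,1,0.7,0,0.4]]]' >/dev/null; p
python3 -m crank '[[[0,0,0,-2,-1.4,0,0.4],[0,0,0,-2,-1.4,0,0.4]]]' >/dev/null; p
python3 -m crank '[[[0,0,0,1,2,0,0.4],[0,0,0,1,2,0,0.4]]]' >/dev/null; p
python3 -m crank '[[[0,0,0,0,-2.6,0,0.4],[0,0,0,0,-2.6,0,0.4]]]' >/dev/null; p
```

```text
25.9 pos [596.1   8.4 118.8] yaw(y) -18.3 F [-0.6  0.5  8.5] M [ 0.15 -0.05 -0.06] w 48.5 
26.1 pos [596.2   8.5 118.7] yaw(y) -24.4 F [-0.1 -0.9  9. ] M [-0.04 -0.09  0.24] w 48.5 
26.3 pos [596.7   9.  118.6] yaw(y) -21.3 F [-1.2  0.5  9.6] M [0.02 0.19 0.08] w 48.0 g 4
26.4 pos [595.7   8.2 118.8] yaw(y) -21.4 F [0.6 1.7 9.3] M [ 0.34 -0.33 -0.09] w 48.2 g 4
26.6 pos [595.8   8.5 118.8] yaw(y) -21.4 F [-1.7 -3.4 10.5] M [-0.71  0.28 -0.04] w 48.6 
26.8 pos [595.7   8.1 118.7] yaw(y) -21.3 F [-1.9  3.9  9.9] M [0.73 0.16 0.01] w 48.7 g 4
```

```bash
p(){ python3 s.py | cut -c1-90; }
python3 -m crank '[[[0,0,4,1,0,0,0.4],[0,0,-4,2,1,0,0.4],[0,0,4,3,2,0,0.4],[0,0,-4,3,2,0,0.4],[0,0,0,3,2,0,0.4]]]' >/dev/null; p
python3 -m crank '[[[0,0,4,-1,0,0,0.4],[0,0,-4,-2,0,0,0.4],[0,0,4,-2,0,0,0.4],[0,0,-4,-2,0,0,0.4],[0,0,0,-2,0,0,0.4]]]' >/dev/null; p
python3 -m crank '[[[0,0,4,-1,1,0,0.4],[0,0,-4,-2,1.5,0,0.4],[0,0,4,-2,1.5,0,0.4],[0,0,-4,-2,1.5,0,0.4],[0,0,0,-2,1.5,0,0.4]]]' >/dev/null; p
python3 -m crank '[[[0,0,4,0,-1,0,0.4],[0,0,-4,0,-2,0,0.4],[0,0,4,0,-3,0,0.4],[0,0,-4,0,-3,0,0.4],[0,0,0,0,-3,0,0.4]]]' >/dev/null; p
python3 -m crank '[[[0,0,4,1.5,0,0,0.4],[0,0,-4,2,0,0,0.4],[0,0,4,2,0,0,0.4],[0,0,-4,2,0,0,0.4],[0,0,0,2,0,0,0.4]]]' >/dev/null; p
```

```text
27.2 pos [597.5   9.7 118.2] yaw(y) -21.6 F [-3.1  2.6  9.8] M [ 0.71  0.73 -0.13] w 48.4 
27.6 pos [597.1   9.5 118.4] yaw(y) -21.6 F [0.7 1.  6.9] M [ 0.48 -0.09 -0.1 ] w 48.5 g 4
28.0 pos [596.5   9.9 118.6] yaw(y) -21.6 F [ 2.2 -1.2  6.4] M [-0.16 -0.57 -0.11] w 48.4 
28.4 pos [595.9   8.2 118.8] yaw(y) -21.6 F [0.5 2.9 8.4] M [ 0.51 -0.42 -0.09] w 48.3 g 4
28.9 pos [597.    8.8 118.6] yaw(y) -21.5 F [-0.1  4.4  7.3] M [ 0.88 -0.12 -0.05] w 48.2
```

```bash
p(){ python3 s.py | cut -c1-90; }
python3 -m crank '[[[0,0,-3,0,0.5,-1,0.4],[0,0,-6,0,0.5,-1,0.4],[0,0,-9,0,0.5,-1,0.4],[0,0,-12,0,0.5,-1,0.4]]]' >/dev/null; p
python3 -m crank '[[[0,0,2,0,0,0,0.4],[0,0,4,0,0,0,0.4],[0,0,6,0,0,0,0.4],[0,0,8,0,0,0,0.4]]]' >/dev/null; p
python3 -m crank '[[[0,0,2,0,0,0,0.4],[0,0,4,0,0,0,0.4],[0,0,6,0,0,0,0.4],[0,0,8,0,0,0,0.4]]]' >/dev/null; p
python3 -m crank '[[[0,0,2,0,0,0,0.4],[0,0,4,0,0,0,0.4],[0,0,6,0,0,0,0.4],[0,0,8,0,0,0,0.4]]]' >/dev/null; p
```

```text
29.2 pos [596.5   7.7 118.4] yaw(y) -33.4 F [-4.7 -1.6 16.9] M [-0.34  0.76  0.89] w 48.6 
29.5 pos [597.3   8.7 118.4] yaw(y) -25.3 F [-1.3  2.5 13.6] M [ 0.71  0.25 -0.2 ] w 48.5 
29.9 pos [597.1   9.6 117.7] yaw(y) -17.2 F [0.1 4.4 8.1] M [ 1.08 -0.08 -0.12] w 48.3 g 4
30.2 pos [595.5   9.7 116. ] yaw(y) -9.2 F [0.  4.9 2.3] M [ 1.09  0.11 -0.09] w 48.7 g 46
```

```bash
python3 - <<'E'
from h import *
si=get_image("side");b=cv2.resize(si[145:215,220:320],None,fx=7,fy=7,interpolation=cv2.INTER_CUBIC);cv2.imwrite("pics/h7.png",b[:,:,::-1])
E
```

```text
(no output)
```

View pics/h7.png

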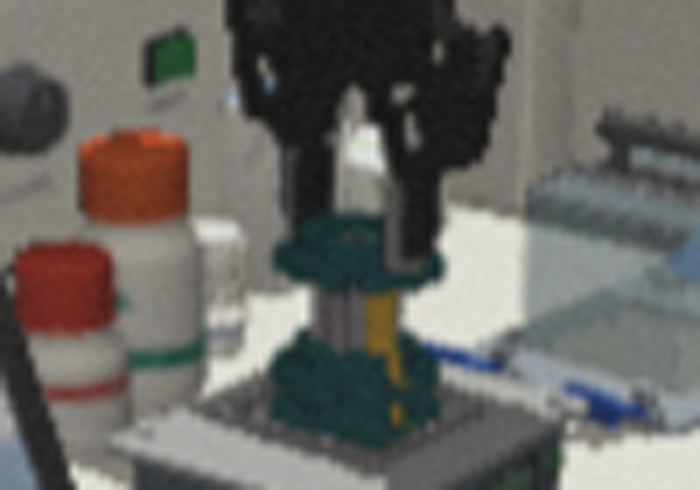

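The rotor has dropped (its centre went from crop y 240 to 253), so I'll push on gently.

```bash
python3 -m crank '[[[0,0,0,0,0,-2,0.4],[0,0,0,0,0,-4,0.4],[0,0,0,0,0,-4,0.4]]]' >/dev/null; python3 s.py; python3 -m crank '[[[0,0,0,0,0,-3,0.4],[0,0,0,0,0,-6,0.4],[0,0,0,0,0,-6,0.4]]]' >/dev/null; python3 s.py
```

```text
30.5 pos [595.3   9.9 111.9] yaw(y) -9.4 F [0.2 6.2 0.6] M [ 1.26 -0.06 -0.14] w 48.6 g 46.2 q1,6 [-6. 93.]
30.8 pos [595.3  10.3 105.8] yaw(y) -9.4 F [ 0.8  7.4 -0.6] M [ 1.48 -0.09 -0.12] w 48.4 g 45.5 q1,6 [-6. 93.]
```

```bash
python3 -m crank '[[[0,0,0,0,1,-3,0.4],[0,0,0,0,1.5,-6,0.4],[0,0,0,0,1.5,-10,0.4],[0,0,0,0,1.5,-10,0.4]]]' >/dev/null; python3 s.py;  python3 -m crank '[[[0,0,0,0,0,0,0.75],[0,0,0,0,0,0,0.75],[0,0,0,0,0,0,0.75],[0,0,0,0,0,40,0.75],[0,0,0,0,0,80,0.75],[0,0,0,0,0,110,0.75],[0,0,0,0,0,110,0.75]]]' >/dev/null; python3 s.py; python3 - <<'E'
from h import *
si=get_image("side");b=cv2.resize(si[145:215,220:320],None,fx=7,fy=7,interpolation=cv2.INTER_CUBIC);cv2.imwrite("pics/h8.png",b[:,:,::-1])
E
```

```text
31.1 pos [595.3  10.7  95.4] yaw(y) -9.4 F [ 1.   5.3 -2.5] M [ 1.13 -0.21 -0.07] w 48.3 g 44.5 q1,6 [-6. 93.]
31.7 pos [600.    8.6 213.9] yaw(y) -9.4 F [ 0.7 -0.4  0.5] M [ 0.08 -0.05  0.02] w 63.9 g 0.0 q1,6 [-6. 93.]
```

View pics/h8.png

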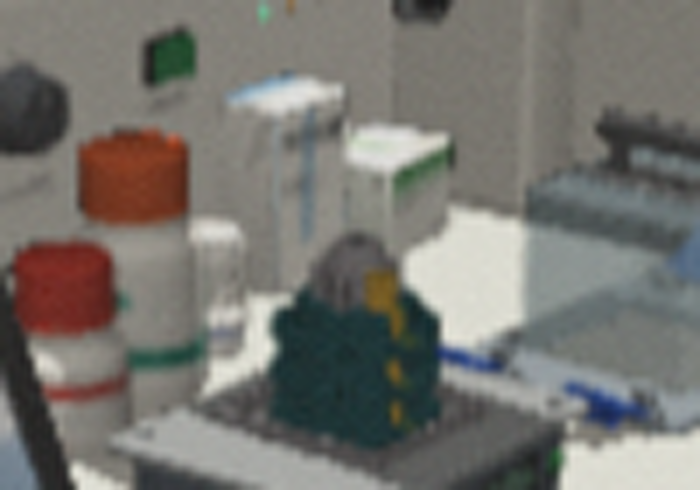

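All three rotors sit flush with their stripes in line at crop x≈397. Next I'll check that no teal rotor is left and measure the hood.

```bash
python3 m.py; python3 - <<'E'
from h import *
im=get_image("top");si=get_image("side")
print("handle from top crop",cast("top",[362.4,190.6],115))
C=np.array([594.4,-237.3]);a=np.radians(-3.8);x=np.array([np.cos(a),np.sin(a)])
print("pred handle ends top",[np.round(proj("top",[*(C+s*36*x),115]),1) for s in(1,-1)],"side",[np.round(proj("side",[*(C+s*36*x),108]),1) for s in(1,-1)])
g=cv2.cvtColor(im,cv2.COLOR_RGB2GRAY)[175:212,340:380]
m=(g<135).astype(np.uint8)*255
for c,s,_ in comps(m,15): print("dark",c+[340,175],s)
b=cv2.resize(si[130:215,290:370],None,fx=5,fy=5,interpolation=cv2.INTER_CUBIC)
a=cv2.resize(im[172:215,325:395],None,fx=6,fy=6,interpolation=cv2.INTER_CUBIC)
o=np.zeros((425,820,3),np.uint8);o[:258,:420]=a;o[:425,420:]=b;cv2.imwrite("pics/hood.png",o[:,:800,::-1])
E
```

```text
side teal [267.34980989 197.74524715] [259 187  17  22 263]
tabs [[ 560.7 -137.5]
 [ 640.7 -142.3]
 [ 547.5 -330.8]
 [ 627.6 -336.3]] mean [ 594.09435856 -236.69068077]
handle from top crop [[ 592.56085075 -230.81676352  115.        ]]
pred handle ends top [array([[364.8, 179.6]]), array([[363.8, 200.6]])] side [array([[305.2, 161.6]]), array([[323.8, 166.1]])]
dark [347.96774194 190.09677419] [ 6  1  6 29 62]
dark [362. 177.] [15  2 15  1 15]
dark [363.59689922 189.71317829] [ 20   5   8  21 129]
```

View pics/hood.png

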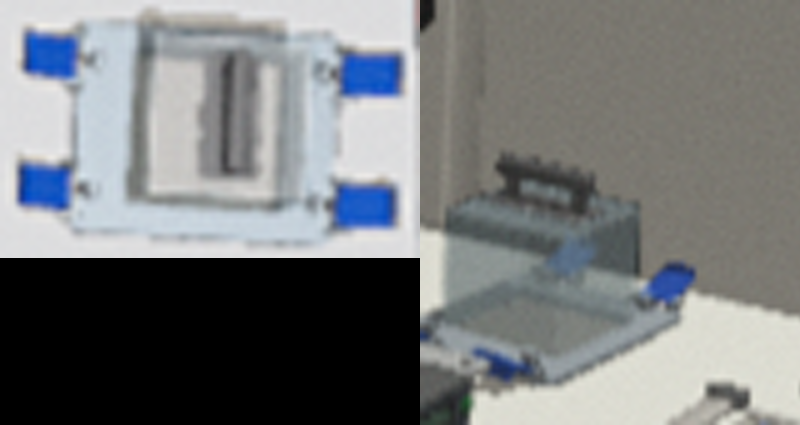

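No teal rotor is left on the mat. The hood is centred at about (594.4,-237.4) with yaw −3.8° and all its clips open. The bar in the crop at (235,112) matches the prediction.

```bash
python3 -m crank '[[[0,0,7,0,-18,0,0.6],[0,0,14,0,-36,0,0.6],[0,0,21,0,-54,0,0.6],[0,0,28,0,-72,0,0.6],[0,0,35,0,-90,0,0.6],[0,0,42,0,-108,0,0.6],[0,0,49,0,-126,0,0.6],[0,0,56,0,-144,0,0.6]]]' >/dev/null; python3 -m crank '[[[0,0,7,-1,-20,0,0.6],[0,0,14,-2,-40,0,0.6],[0,0,21,-3,-60,-10,0.6],[0,0,28,-4,-80,-20,0.6],[0,0,35,-5,-102,-30,0.6],[0,0,40,-6,-102,-50,0.6],[0,0,40,-6,-102,-60,0.6],[0,0,40,-6,-102,-60,0.6]]]' >/dev/null; python3 -m crank '[[[0,0,0,0,0,0,0.6],[0,0,0,0,0,0,0.6]]]' >/dev/null; python3 s.py
```

```text
33.4 pos [ 590.2 -235.7  147.2] yaw(y) 86.6 F [-0.2  0.1  0.6] M [-0.03 -0.05 -0.05] w 51.2 g 0.0 q1,6 [-28. -25.]
```

```bash
python3 -m crank '[[[0,0,-0.4,4,-1.7,-10,0.6],[0,0,-0.4,4,-1.7,-30,0.6],[0,0,-0.4,4,-1.7,-45,0.6],[0,0,-0.4,4,-1.7,-51,0.6],[0,0,-0.4,4,-1.7,-51,0.6],[0,0,-0.4,4,-1.7,-51,0.6]]]' >/dev/null; python3 s.py; python3 -m crank '[[[0,0,0,0,0,0,0],[0,0,0,0,0,0,0],[0,0,0,0,0,0,0],[0,0,0,0,0,0,0],[0,0,0,0,0,0,0],[0,0,0,0,0,0,0],[0,0,0,0,0,0,0],[0,0,0,0,0,0,0]]]' 70 >/dev/null; python3 s.py
```

```text
33.9 pos [ 594.4 -237.9   96.2] yaw(y) 86.2 F [-0.8 -0.3 -0. ] M [-0.    0.01 -0.05] w 51.0 g 0.0 q1,6 [-28. -25.]
34.6 pos [ 594.7 -237.9   97. ] yaw(y) 86.2 F [0.2 3.1 5.4] M [ 0.54  0.05 -0.02] w 11.6 g 69.5 q1,6 [-28. -25.]
```

```bash
python3 -m crank '[[[0,0,0,0,0,10,0],[0,0,0,0,0,30,0],[0,0,0,0,0,55,0],[0,0,0,0,0,80,0],[0,0,0,0,0,105,0],[0,0,0,0,0,130,0],[0,0,0,0,0,150,0],[0,0,0,0,0,150,0]]]' 70 >/dev/null; python3 s.py; python3 -m crank '[[[0,0,1,0,20,0,0],[0,0,2,0,40,0,0],[0,0,3,0,60,0,0],[0,0,4,0,80,0,0],[0,0,4,0,100,0,0],[0,0,4,0,120,0,0],[0,0,4,0,140,0,0],[0,0,4,0,160,0,0]]]' >/dev/null; python3 s.py
```

```text
35.2 pos [ 595.4 -239.3  250.3] yaw(y) 86.2 F [ 1.4 -1.2 -3.8] M [-0.08 -0.31  0.05] w 11.4 g 68.7 q1,6 [-28. -25.]
35.9 pos [592.6 -77.1 243.6] yaw(y) 90.2 F [ 0.  -0.5 -5.8] M [ 0.03 -0.04 -0.  ] w 11.1 g 68.7 q1,6 [-14. -15.]
```

```bash
python3 -m crank '[[[0,0,0,1,22,0,0],[0,0,0,2,44,0,0],[0,0,0,3,66,0,0],[0,0,0,3.4,80,0,0],[0,0,0,3.4,86,0,0],[0,0,0,3.4,86,0,0],[0,0,0,3.4,86,0,0],[0,0,0,3.4,86,0,0]]]' >/dev/null; python3 s.py; python3 - <<'E'
from h import *
im=get_image("top");si=get_image("side")
bl=[(c,s[4]) for c,s,_ in comps(mask(im,[98,120,120],[115,255,255]),30) if c[0]>250 and c[1]<240];print(bl)
P=cast("top",np.array([b[0] for b in bl]),136+16)[:,:2];print(np.round(P,1),P.mean(0))
b=cv2.resize(si[110:230,190:350],None,fx=4,fy=4,interpolation=cv2.INTER_CUBIC);cv2.imwrite("pics/h9.png",b[:,:,::-1])
E
```

```text
36.6 pos [597.3   6.7 245.6] yaw(y) 90.2 F [ 0.4 -0.5 -5. ] M [ 0.    0.01 -0.01] w 11.3 g 68.8 q1,6 [-6. -7.]
[(array([263.54929577, 176.05633803]), np.int32(71)), (array([324.11111111, 175.88888889]), np.int32(45)), (array([263.61111111, 200.11111111]), np.int32(72)), (array([322.65277778, 200.04166667]), np.int32(72))]
[[638.7 104.1]
 [638.1 -97.3]
 [558.4 104.1]
 [557.4 -91.4]] [598.15209734   4.88652826]
```

View pics/h9.png

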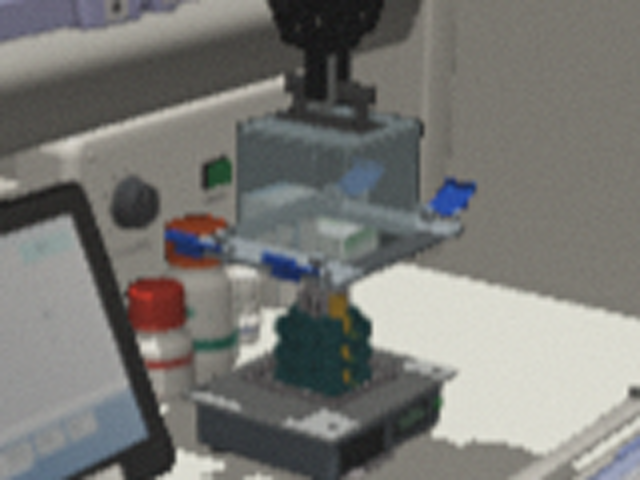

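The hood hangs level over the stack with all four tabs out, at crop (185,240), (283,265), (450,195) and (360,178). Now I'll lower it.

```bash
python3 -m crank '[[[0,0,0,-0.9,1.5,-10,0],[0,0,0,-0.9,1.5,-25,0],[0,0,0,-0.9,1.5,-40,0],[0,0,0,-0.9,1.5,-55,0],[0,0,0,-0.9,1.5,-70,0],[0,0,0,-0.9,1.5,-82,0],[0,0,0,-0.9,1.5,-88,0],[0,0,0,-0.9,1.5,-88,0]]]' >/dev/null; python3 s.py; python3 -m crank '[[[0,0,0,0,0,-2,0],[0,0,0,0,0,-4,0],[0,0,0,0,0,-6,0],[0,0,0,0,0,-8,0],[0,0,0,0,0,-8,0]]]' >/dev/null; python3 s.py
```

```text
37.4 pos [595.1   9.2 155.8] yaw(y) 90.2 F [-0.8 -0.  -6.3] M [ 0.04  0.05 -0.03] w 11.4 g 68.7 q1,6 [-6. -6.]
37.8 pos [596.5   9.4 149.9] yaw(y) 90.2 F [ 0.1 -0.4 -5.3] M [-0.    0.04  0.02] w 11.8 g 68.7 q1,6 [-6. -6.]
```

```bash
python3 -m crank '[[[0,0,0,0,0,-1,0],[0,0,0,0,0,-3,0],[0,0,0,0,0,-5,0],[0,0,0,0,0,-6,0],[0,0,0,0,0,-6,0]]]' >/dev/null; python3 s.py; python3 -m crank '[[[0,0,0,0,0,-1,0],[0,0,0,0,0,-1,0],[0,0,0,0,0,-1,0]]]' >/dev/null; python3 s.py
```

```text
38.2 pos [596.2   9.5 143.5] yaw(y) 90.2 F [-0.2 -0.7 -4.8] M [-0.01  0.01 -0.01] w 11.2 g 68.7 q1,6 [-6. -6.]
38.4 pos [596.5   9.5 143.1] yaw(y) 90.2 F [-1.9  0.1 -3.2] M [0.05 0.15 0.01] w 11.6 g 68.9 q1,6 [-6. -6.]
```

```bash
python3 -m crank '[[[0,0,0,0,0,-0.7,0],[0,0,0,0,0,-0.7,0.5],[0,0,0,0,0,-0.7,0.5],[0,0,0,0,0,-0.7,0.5],[0,0,0,0,0,-0.7,0.5],[0,0,0,0,0,30,0.5],[0,0,0,0,0,60,0.5],[0,0,0,0,0,60,0.5]]]' >/dev/null; python3 s.py; python3 - <<'E'
from h import *
im=get_image("top");si=get_image("side")
bl=[(c,s[4]) for c,s,_ in comps(mask(im,[98,120,120],[115,255,255]),30) if c[0]>250 and c[1]<240];print(bl)
P=cast("top",np.array([b[0] for b in bl]),62)[:,:2];print(np.round(P,1),P.mean(0))
b=cv2.resize(si[130:230,210:340],None,fx=5,fy=5,interpolation=cv2.INTER_CUBIC);cv2.imwrite("pics/h10.png",b[:,:,::-1])
E
```

```text
39.1 pos [600.    9.1 208.8] yaw(y) 90.2 F [ 1.4 -0.1  0.1] M [-0.05 -0.1   0.02] w 42.6 g 0.0 q1,6 [-6. -6.]
[(array([320.88888889, 180.22222222]), np.int32(36)), (array([264.1147541 , 180.90163934]), np.int32(61)), (array([264.05, 203.15]), np.int32(60)), (array([319.19047619, 202.9047619 ]), np.int32(63))]
[[636.7 -94.8]
 [635.4 106. ]
 [556.5 106.4]
 [556.2 -87.8]] [596.19597659   7.4761475 ]
```

View pics/h10.png

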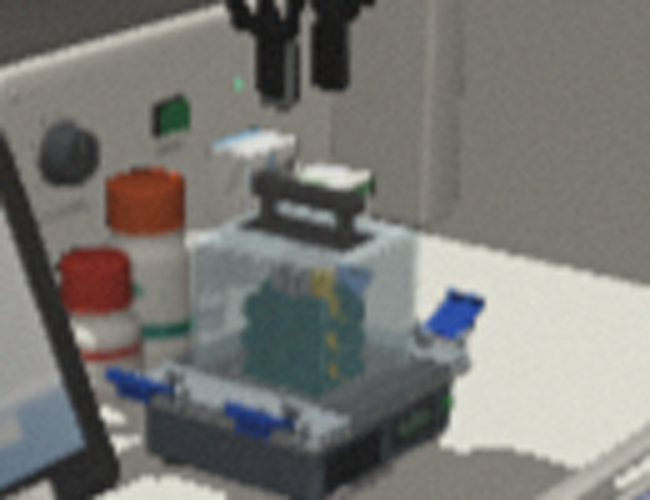

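The hood sits square and flat with all four clips open, at crop (140,385), (255,418), (455,312) and the fourth seen through the box at (350,280). Its centre is about (596.2,9), which puts the hinges at y≈93 and −75. Next I'll shut the fingers, turn to yaw 0 and press the clips.

```bash
python3 -m crank '[[[0,0,-7,5,15,0,0],[0,0,-14,10,30,0,0],[0,0,-21,15,45,0,0],[0,0,-28,20,60,0,0],[0,0,-35,25,75,0,0],[0,0,-42,30,90,0,0],[0,0,-49,36,106,0,0],[0,0,-49,36,106,0,0]]]' 20 >/dev/null; python3 -m crank '[[[0,0,-7,0,0,0,0],[0,0,-14,0,0,0,0],[0,0,-21,0,0,-20,0],[0,0,-28,0,0,-50,0],[0,0,-35,0,0,-80,0],[0,0,-41,0,0,-100,0],[0,0,-41,0,0,-110,0],[0,0,-41,0,0,-110,0]]]' >/dev/null;  python3 -m crank '[[[0,0,0,0,0,0,0],[0,0,0,0,0,0,0]]]' >/dev/null; python3 s.py
```

```text
40.7 pos [633.5 115.3  94.2] yaw(y) 0.3 F [-0.5  0.4  0.6] M [ 0.01  0.03 -0.01] w -0.2 g 0.0 q1,6 [ 4. 93.]
```

```bash
python3 -m crank '[[[0,0,0,2.5,0,-12,0],[0,0,0,2.5,0,-24,0],[0,0,0,2.5,0,-32,0],[0,0,0,2.5,0,-40,0],[0,0,0,2.5,0,-46,0]]]' >/dev/null; python3 s.py;  python3 -m crank '[[[0,0,0,0,0,-6,0],[0,0,0,0,0,-11,0],[0,0,0,0,0,-11,0]]]' >/dev/null; python3 s.py; python3 -m crank '[[[0,0,0,0,8,0,0],[0,0,0,0,8,20,0],[0,0,0,0,8,60,0],[0,0,0,0,8,100,0],[0,0,0,0,8,140,0],[0,0,0,0,8,150,0],[0,0,0,0,8,150,0]]]' >/dev/null; python3 s.py; python3 - <<'E'
from h import *
im=get_image("top")
bl=[(c,s[4]) for c,s,_ in comps(mask(im,[98,120,120],[115,255,255]),5) if c[0]>250 and c[1]<240];print(bl)
E
```

```text
41.1 pos [634.7 115.2  45.8] yaw(y) 0.2 F [0.3 0.3 1. ] M [-0.04  0.   -0.01] w 0.1 g 0.0 q1,6 [ 4. 94.]
41.4 pos [633.7 115.4  34.1] yaw(y) 0.2 F [-0.9 -0.2 -1. ] M [-0.07  0.02 -0.05] w -0.3 g 0.0 q1,6 [ 4. 94.]
42.0 pos [638.  124.3 191.3] yaw(y) 0.3 F [ 0.3 -0.6 -0. ] M [-0.04 -0.02 -0.05] w 0.1 g 0.0 q1,6 [ 5. 94.]
[(array([319.1       , 180.26666667]), np.int32(60)), (array([319.125   , 202.953125]), np.int32(64))]
```

```bash
python3 -m crank '[[[0,0,0,-12,-32,0,0],[0,0,0,-24,-64,0,0],[0,0,0,-36,-96,0,0],[0,0,0,-48,-128,0,0],[0,0,0,-60,-160,0,0],[0,0,0,-72,-192,0,0],[0,0,0,-80,-221,0,0],[0,0,0,-80,-221,0,0]]]' >/dev/null; python3 -m crank '[[[0,0,0,0,0,0,0],[0,0,0,0,0,0,0]]]' >/dev/null; python3 s.py; python3 - <<'E'
from h import *
im=get_image("top");si=get_image("side")
print([(np.round(c,1),s[4]) for c,s,_ in comps(mask(im,[98,120,100],[115,255,255]),5) if c[0]>250 and c[1]<240])
b=cv2.resize(si[150:230,210:320],None,fx=5,fy=5,interpolation=cv2.INTER_CUBIC);cv2.imwrite("pics/h11.png",b[:,:,::-1])
print([(np.round(c,1),s) for c,s,_ in comps(mask(si,[108,120,60],[122,255,255]),5) if c[0]>210 and c[0]<330 and c[1]<240])
for n,p in (("a",[636,93,56]),("b",[556,93,56])): print(n,"hinge",proj("side",p),"open",proj("side",np.add(p,[0,20,8])),"shut",proj("side",np.add(p,[0,2,-20])))
E
```

```text
42.8 pos [554.3 -96.9 184.5] yaw(y) 0.2 F [-0.3 -0.  -0.7] M [-0.03 -0.04 -0.  ] w 0.1 g 0.0 q1,6 [-17.  72.]
[(array([267.5, 181.2]), np.int32(13)), (array([316.7, 180.3]), np.int32(26)), (array([264. , 203.2]), np.int32(60)), (array([315.7, 202.2]), np.int32(14))]
[(array([300.5, 192.7]), array([296, 189,  10,   8,  51], dtype=int32)), (array([241.2, 212.4]), array([238, 206,   8,  14,  84], dtype=int32)), (array([260.1, 213.8]), array([255, 211,  13,   7,  43], dtype=int32))]
a hinge [[240.73927395 206.1181065 ]] open [[236.20240833 205.57234863]] shut [[240.2982073  212.98033829]]
b hinge [[264.18583508 213.02322217]] open [[259.84323335 212.56054924]] shut [[263.62335958 220.07426154]]
```

Clip (+x,+y) is shut: its side blob at (241,212) matches the shut prediction. Its neighbour is still open at (260,214). Next is the diagonal clip at (−x,−y).

```bash
python3 -m crank '[[[0,0,0,2,0,-30,0],[0,0,0,2,0,-60,0],[0,0,0,2,0,-90,0],[0,0,0,2,0,-110,0],[0,0,0,2,0,-122,0],[0,0,0,2,0,-132,0],[0,0,0,2,0,-142,0],[0,0,0,2,0,-150,0]]]' >/dev/null; python3 s.py;  python3 -m crank '[[[0,0,0,0,0,0,0],[0,0,0,0,0,0,0],[0,0,0,0,-8,0,0],[0,0,0,0,-8,20,0],[0,0,0,0,-8,60,0],[0,0,0,0,-8,100,0],[0,0,0,0,-8,140,0],[0,0,0,0,-8,150,0]]]' >/dev/null; python3 s.py
```

```text
43.6 pos [557.3 -96.9  35.1] yaw(y) 0.3 F [0.  0.5 0.3] M [-0.03 -0.02  0.05] w 0.0 g 0.0 q1,6 [-17.  72.]
44.3 pos [ 560.7 -107.5  193.6] yaw(y) 0.2 F [1.8 0.7 1.3] M [ 0.01 -0.12 -0.  ] w 0.3 g 0.0 q1,6 [-18.  72.]
```

```bash
python3 -m crank '[[[0,0,0,0,30,0,0],[0,0,0,0,60,0,0],[0,0,0,0,100,0,0],[0,0,0,0,130,0,0],[0,0,0,0,130,0,0]]]' >/dev/null; python3 s.py; python3 - <<'E'
from h import *
im=get_image("top")
print([(np.round(c,1),s[4]) for c,s,_ in comps(mask(im,[98,120,100],[115,255,255]),5) if c[0]>250 and c[1]<240])
si=get_image("side");print([(np.round(c,1),s) for c,s,_ in comps(mask(si,[108,120,60],[122,255,255]),5) if c[0]>210 and c[0]<330 and c[1]<240])
E
```

```text
44.7 pos [556.9  28.6 186.7] yaw(y) 0.5 F [ 0.1 -0.7  0. ] M [-0.06  0.04 -0.  ] w -0.4 g 0.0 q1,6 [-5. 85.]
[(array([318.7, 180.2]), np.int32(65)), (array([262.6, 203.2]), np.int32(40))]
[(array([241.1, 212.4]), array([238, 206,   8,  14,  89], dtype=int32)), (array([260.1, 213.8]), array([255, 211,  13,   7,  43], dtype=int32))]
```

Both diagonal clips are shut and the other two still open: top blobs remain only at (319,180) and (263,203). Now the remaining two.

```bash
python3 -m crank '[[[0,0,0,0,40,0,0],[0,0,0,0,80,0,0],[0,0,0,0,87,0,0],[0,0,0,0,87,0,0]]]' >/dev/null; python3 s.py; python3 -m crank '[[[0,0,0,0,0,-30,0],[0,0,0,0,0,-60,0],[0,0,0,0,0,-90,0],[0,0,0,0,0,-110,0],[0,0,0,0,0,-122,0],[0,0,0,0,0,-132,0],[0,0,0,0,0,-142,0],[0,0,0,0,0,-151,0]]]' >/dev/null; python3 s.py;  python3 -m crank '[[[0,0,0,0,0,0,0],[0,0,0,0,0,0,0],[0,0,0,0,8,0,0],[0,0,0,0,8,20,0],[0,0,0,0,8,60,0],[0,0,0,0,8,100,0],[0,0,0,0,8,140,0],[0,0,0,0,8,150,0]]]' >/dev/null; python3 s.py;  python3 -m crank '[[[0,0,0,12,-32,0,0],[0,0,0,24,-64,0,0],[0,0,0,36,-96,0,0],[0,0,0,48,-128,0,0],[0,0,0,60,-160,0,0],[0,0,0,72,-192,0,0],[0,0,0,78,-221,0,0],[0,0,0,78,-221,0,0]]]' >/dev/null; python3 -m crank '[[[0,0,0,0,0,0,0],[0,0,0,0,0,0,0]]]' >/dev/null; python3 s.py
```

```text
45.1 pos [557.3 112.1 186.1] yaw(y) 0.3 F [-0.  -0.4 -0.4] M [-0.    0.04 -0.02] w -0.0 g 0.0 q1,6 [ 4. 94.]
45.8 pos [557.7 109.6  34.5] yaw(y) 0.1 F [ 1.   0.2 -0.8] M [0.04 0.01 0.03] w 0.1 g 0.0 q1,6 [ 4. 94.]
46.5 pos [560.8 120.4 192.6] yaw(y) 0.3 F [ 1.3 -0.3  0.5] M [ 0.06 -0.04  0.03] w 0.2 g 0.0 q1,6 [ 5. 94.]
47.3 pos [ 634.9 -101.   185. ] yaw(y) 0.2 F [-0.   0.1 -0.6] M [0.03 0.01 0.01] w 0.0 g 0.0 q1,6 [-16.  74.]
```

```bash
python3 -m crank '[[[0,0,0,1,4,-30,0],[0,0,0,1,4,-60,0],[0,0,0,1,4,-90,0],[0,0,0,1,4,-110,0],[0,0,0,1,4,-122,0],[0,0,0,1,4,-132,0],[0,0,0,1,4,-142,0],[0,0,0,1,4,-150,0]]]' >/dev/null; python3 s.py;  python3 -m crank '[[[0,0,0,0,0,0,0],[0,0,0,0,0,0,0],[0,0,0,0,-8,0,0],[0,0,0,0,-8,20,0],[0,0,0,0,-8,60,0],[0,0,0,0,-8,100,0],[0,0,0,0,-8,140,0],[0,0,0,0,-8,170,0]]]' >/dev/null;  python3 -m crank '[[[0,0,0,-40,0,0,0],[0,0,0,-80,0,10,0],[0,0,0,-120,0,20,0],[0,0,0,-160,-30,20,0],[0,0,0,-200,-60,20,0],[0,0,0,-230,-60,20,0],[0,0,0,-230,-60,20,0],[0,0,0,-230,-60,20,0]]]' >/dev/null; python3 s.py; python3 - <<'E'
from h import *
im=get_image("top")
print([(np.round(c,1),s[4]) for c,s,_ in comps(mask(im,[98,120,80],[118,255,255]),4) if c[0]>250 and c[1]<240])
si=get_image("side");print([(np.round(c,1),s) for c,s,_ in comps(mask(si,[108,120,60],[122,255,255]),5) if c[0]>210 and c[0]<330 and c[1]<240])
a=cv2.resize(im[140:230,240:360],None,fx=3,fy=3,interpolation=cv2.INTER_CUBIC)
b=cv2.resize(si[140:230,210:320],None,fx=4,fy=4,interpolation=cv2.INTER_CUBIC)
o=np.zeros((360,800,3),np.uint8);o[:270,:360]=a;o[:,360:]=b;cv2.imwrite("pics/end.png",o[:,:,::-1])
E
```

```text
48.0 pos [636.8 -97.1  35. ] yaw(y) 0.3 F [-0.4  0.8  1.4] M [ 0.02 -0.04 -0.02] w -0.1 g 0.0 q1,6 [-15.  74.]
49.3 pos [ 404.3 -166.6  226. ] yaw(y) 0.0 F [ 0.4 -0.3 -0.4] M [-0.   -0.09  0.02] w 0.1 g 0.0 q1,6 [-32.  58.]
[(array([267.5, 181.2]), np.int32(13)), (array([267.5, 204.1]), np.int32(13))]
[(array([241.2, 212.5]), array([238, 206,   8,  14,  82], dtype=int32)), (array([264.3, 219.6]), array([260, 212,   9,  15, 102], dtype=int32))]
```

View pics/end.png

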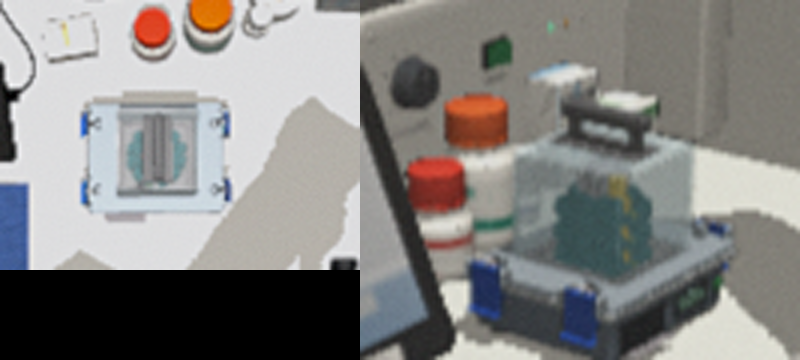

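All four clips hang shut, at top crop (84,125), (84,190), (226,125) and (226,190). The hood is square and the rotors are home, so I'll hand in.

```bash
python3 -c "
from cell import close_job
print(close_job())"
```

```text
the job is handed in; nothing more can be done
None
```

The job is handed in: all three rotors are home on the master spline, the hood is square on the base, and all four clips are shut in opposite-corner order; no verdict came back when I handed in.

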